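# Index the tuning stand and box the tuned miniatures

## Robot

A 7-joint arm with a two-finger parallel gripper is mounted at the origin on the work surface. World frame = base frame: x ahead of the robot, y to its left, z up, the work surface at z = 0. Lengths are in m, angles in rad, forces in N, time in s.
With the tool pointing down it reaches from about 0.425 to 0.925 m from the base axis. Payload 6.8 kg.
Tool frame: the origin (TCP) lies on the mounting face of the last link; the fingertips stand 173 mm ahead of it and the grasp point (between the pads) lies 155 mm ahead of it; z points along the fingers, y is the direction in which the jaws open and shut (so a half turn about z gives the same grasp; the last joint's range is limited). The gripper opens to 85 mm and grips with 20 to 120 N. Pads are 22 mm wide; open, the fingers measure 114 mm over their backs; the gripper's body (76 mm by 85 mm) begins 54 mm behind the grasp point. The pads swing forward as they close: fully open they stand 13 mm farther back than shut.
Start: joints at [-1.242, 0.477, 0.022, 1.555, -0.011, 1.109, -0.083], TCP at [0.286, 0.612, 0.405] pointing down, gripper open.
Joint ranges: [-2.96, 2.96], [-0.34, 2.1], [-1.41, 1.46], [0.24, 2.44], [-1.37, 4.51], [0.17, 1.92], [-2.96, 2.96]. Speed limits (rad/s): [2.39, 2.39, 3.14, 3.14, 3.14, 3.14, 3.14].

## Interface

Orientations are given as a unit quaternion [w, x, y, z].
In Python, from station import sensors, read_camera, bot gives the robot as it stands. The module is installed in compiled form; this text tells all that it offers.
- The arm moves only by the tool play_rows, never from a script. Its argument "commands" is a list of rows, each a list of 4 numbers: the shift along the tool's x, y, z in m, then the turn about the tool's z in degrees. A call has 1 to 20 rows; each row shifts and turns the commanded pose from where the row before left it, along the tool's axes as they then stand; what a row does not reach is not made up. A row lasts 1/10 s, in which the tool goes at most 50 mm and 8.59 degrees, less where a joint would pass 70% of its speed; a pose out of reach is approached as far as the arm can. A call with a gripper value outside its range is refused whole. "claw" is the finger opening in m, from 0 to 0.0854, set as the call begins (left out, the last holds). The fingers move at their own pace and stop on an object; "force" is the grip in N (left out, the last holds). Time passes only in rows, so rows that do not move let the fingers close. It gives the time, the measured TCP pose, the force and the opening at its end, in the units of the state.
- sensors.get_obs(): the state, without advancing time (a new reading comes with each control period).
- read_camera(name): name is "scene" or "side" or "wrist"; returns a dict with "frame" (420x560x3 uint8, blue, green, red), "depth" (420x560 float32, m along the optical axis (not along the pixel's ray), 0 where there is no reading), "fx", "fy", "cx", "cy" (pixels), "rvec" (rotation vector, rad) and "tvec" (3), from world to camera coordinates, as OpenCV has them; the wrist camera has in their place "T_tool_cam" (4x4, takes a point from camera to tool coordinates, whose origin is the TCP and whose axes are the flange's). Camera axes: x right, y down, z forward; pixel columns grow to the right and rows downward; lengths in m; the calibration is good to about 2 mm. The wrist camera is an equidistant fisheye: a pixel r from the principal point sees the ray r / f radians off the axis. A picture is of the moment at which its call begins: read the wrist's pose just before it.
- bot.hand_in(): hands the job in, once; it reports no verdict.
The state is a dict: "t": time; "q": joint angles; "joint_vel": joint speeds; "joint_torque": joint torques, N m; "eef_pos": TCP position; "tool_rot": TCP orientation; "contact_force": force on the tool from outside, world axes, zero at the start; "torque": the same for the moment, N m; "gripper_width": opening from 0.0 (shut) to 1.0 (fully open).
Only numpy, scipy, OpenCV 4.12 (cv2) and the standard library are available. Lean on these libraries where they do the work, as an engineer would, in place of code of your own. Each camera call takes 0.05 s, during which the arm holds its last target.

## Task

Pull the orange plunger of the swivel tuning stand up and twist it so that it stays out, swing the turntable a quarter turn counter-clockwise by its black post until the wooden box stands in front, and twist the plunger back so that it locks there, fully down. Then pull the box's stiff shutter open 80 mm, to the red marks, lay every miniature harmonica from the table in the uncovered bay, and once all are in push the shutter fully shut, leaving the stand locked and the other things on the desk where they are.

Things in the scene. Friction and masses are not known exactly. Their poses are not given: they have to be found in the camera images.
- stand: fixed swivel tuning stand: dark round base and aluminium turntable (radius 135 mm, top face z = 24 mm). Origin on the table on the turntable's axis, z up; its -x points roughly to the robot, +y to the robot's left. At the far left edge a grey bracket (72 mm high) carries the index plunger, 120 mm from the axis, 36 deg from +x towards +y
- swivel (a joint): turntable angle, rad, counter-clockwise from above, range -0.06 to 1.85, friction 0.12 N m. 0: parked, box to the left (stand's +y); 1.571: loading station, box in front (stand's -x), brass reed plate behind. Index holes at 0 and 1.571; the pin's round nose finds a hole within 0.03 rad, else it rests on the turntable face (plunger joint then near 0.009). Turns only with the pin out
- swivel_post (a point): point on the axis of the upright round black post for swinging the turntable by hand, 60 mm above the table; post 16 mm diameter, from the turntable face (z = 24 mm) to z = 76 mm, 120 mm from the turntable's axis. In the turntable's axes (the stand's axes at angle 0) it lies at (-104, -60) mm
- plunger (a joint): how far the index plunger is pulled up, m: 0 pin fully down in a hole, 0.018 the most. A spring pulls it down: 4 N at 0, 8.5 N at 0.012, 10.5 N at 0.018. The pin leaves the turntable at 0.010; with its lug twisted over the steel ledge it stays out at 0.012 by itself
- plunger_twist (a joint): twist of the plunger, rad, counter-clockwise from above, 0 to 1.3, friction 0.012 N m. It cannot leave 0 (play 0.09) until pulled up more than 0.012 (0.015 is clear). Twisted past 0.6 and let down, the lug rests on the ledge and holds the plunger out; lifted a little and twisted back below 0.08 it drops and locks
- plunger_grip (a point): centre of the plunger's orange T-handle, a level bar 44 (own x) x 12 (own y) x 16 mm high, 114 mm above the table when down; shaft 10 mm thick below it; the steel ledge under it tops out at 84 mm. At twist 0 the bar lies along the stand's x; the attitude turns with the twist
- shutter (a joint): how far the stiff steel shutter of the wooden box is open, m: 0 shut, 0.080 its trailing edge at the red marks on the rails, 0.11 the most; sliding friction 7 N. It starts shut to 10 mm open
- shutter_grip (a point): centre (103 mm above the table) of the green upright rib by which the shutter is pulled: 12 mm thick along the pull, 40 mm across it, standing 24 mm above the shutter plate (plate top 88.6 mm, rib top 113 mm above the table). The shutter opens towards this entry's own -x (to the robot's right when the box is at the loading station)
- bay (a point): centre of the inner floor (27 mm above the table) of the front bay of the wooden box, the one the shutter uncovers: 80 mm along own x, 84 mm along own y, 57 mm deep (rim 84 mm above the table), walls 3 mm. With the shutter 80 mm open the whole bay is open from above. Turns with the turntable
- mini1: miniature four-hole harmonica, 36 (own x) x 16 (own y) x 16 mm high, blue enamelled covers over brass plates and a black comb, 20 to 45 g, origin at the centre of its underside; three to five of them lie on the table at both sides of the stand (the others are absent)
- mini2: miniature four-hole harmonica, 36 (own x) x 16 (own y) x 16 mm high, blue enamelled covers over brass plates and a black comb, 20 to 45 g, origin at the centre of its underside; three to five of them lie on the table at both sides of the stand (the others are absent)
- mini3: miniature four-hole harmonica, 36 (own x) x 16 (own y) x 16 mm high, blue enamelled covers over brass plates and a black comb, 20 to 45 g, origin at the centre of its underside; three to five of them lie on the table at both sides of the stand (the others are absent)
- mini4: miniature four-hole harmonica, 36 (own x) x 16 (own y) x 16 mm high, blue enamelled covers over brass plates and a black comb, 20 to 45 g, origin at the centre of its underside; three to five of them lie on the table at both sides of the stand (the others are absent)
- mini5: miniature four-hole harmonica, 36 (own x) x 16 (own y) x 16 mm high, blue enamelled covers over brass plates and a black comb, 20 to 45 g, origin at the centre of its underside; three to five of them lie on the table at both sides of the stand (the others are absent)
- file: flat diamond file with red grip, 185 x 20 x 12 mm, lying on the table, not to be disturbed; origin at its underside
- fork: steel tuning fork, 135 x 30 x 8 mm, lying on the table, not to be disturbed; origin at its underside
- comb: black pear-wood comb, 105 x 28 x 7 mm, lying on the table, not to be disturbed; origin at its underside
- loupe: chrome loupe, 46 mm across, 28 mm high, lying on the table, not to be disturbed; origin at its underside
- dish: small white dish, 70 mm across, 25 mm high, lying on the table, not to be disturbed; origin at its underside
- brush: brush, 160 mm long, lying on the table, not to be disturbed; origin at its underside

How it is judged:
On the way, in this order (a step that is already met when the one before it is completed fails the run):
1. the plunger is pulled up and twisted so that it is held out, the turntable still at the parked station (value of joint plunger above 0.0105 m and value of joint plunger_twist above 0.55 rad and value of joint swivel below 0.1 rad), for 0.3 s.
2. the turntable is swung a quarter turn with the plunger held out (value of joint swivel between 1.52 and 1.622 rad and value of joint plunger above 0.0095 m), for 0.2 s.
3. the plunger is twisted back and down: the stand is locked at the loading station (value of joint swivel between 1.531 and 1.611 rad and value of joint plunger below 0.003 m and value of joint plunger_twist below 0.25 rad), for 0.3 s.
4. the shutter stands open at the marks, 80 mm within 8 mm, the stand locked (all of step 3 and value of joint shutter between 0.072 and 0.088 m), for 0.5 s.
5. all harmonicas present lie in the uncovered bay, the shutter still at the marks (all of step 4 and x of mini1 in the frame of bay between -0.042 and 0.042 m and y of mini1 in the frame of bay between -0.044 and 0.044 m and z of mini1 in the frame of bay between -0.006 and 0.057 m and x of mini2 in the frame of bay between -0.042 and 0.042 m and y of mini2 in the frame of bay between -0.044 and 0.044 m and z of mini2 in the frame of bay between -0.006 and 0.057 m and x of mini3 in the frame of bay between -0.042 and 0.042 m and y of mini3 in the frame of bay between -0.044 and 0.044 m and z of mini3 in the frame of bay between -0.006 and 0.057 m and x of mini4 in the frame of bay between -0.042 and 0.042 m and y of mini4 in the frame of bay between -0.044 and 0.044 m and z of mini4 in the frame of bay between -0.006 and 0.057 m and x of mini5 in the frame of bay between -0.042 and 0.042 m and y of mini5 in the frame of bay between -0.044 and 0.044 m and z of mini5 in the frame of bay between -0.006 and 0.057 m), for 0.3 s.
At the end, for the whole second after the job is handed in: every harmonica present at rest inside the bay (within its walls, below the rim), the shutter shut to within 6 mm, the turntable at 1.571 within 0.04 rad with the plunger less than 3 mm up and its twist under 0.25 rad (all of step 3 and x of mini1 in the frame of bay between -0.042 and 0.042 m and y of mini1 in the frame of bay between -0.044 and 0.044 m and z of mini1 in the frame of bay between -0.006 and 0.057 m and x of mini2 in the frame of bay between -0.042 and 0.042 m and y of mini2 in the frame of bay between -0.044 and 0.044 m and z of mini2 in the frame of bay between -0.006 and 0.057 m and x of mini3 in the frame of bay between -0.042 and 0.042 m and y of mini3 in the frame of bay between -0.044 and 0.044 m and z of mini3 in the frame of bay between -0.006 and 0.057 m and x of mini4 in the frame of bay between -0.042 and 0.042 m and y of mini4 in the frame of bay between -0.044 and 0.044 m and z of mini4 in the frame of bay between -0.006 and 0.057 m and x of mini5 in the frame of bay between -0.042 and 0.042 m and y of mini5 in the frame of bay between -0.044 and 0.044 m and z of mini5 in the frame of bay between -0.006 and 0.057 m and linear speed of each of mini1, mini2, mini3, mini4, mini5 below 0.02 m/s and value of joint shutter below 0.006 m); the robot touches nothing.
It fails at once if the file, fork, comb, loupe, dish or brush is shifted more than 40 mm (distance of any of file, fork, comb, loupe, dish, brush from where it was at the start of the episode above 0.04 m).
Of mini1, mini2, mini3, mini4, mini5 only 3 to 5 are there at a start; the rules pass over those that are not, and their reading is None.
At some moment in a run one of mini1, mini2, mini3, mini4, mini5 may be knocked a few centimetres aside while the robot is not near it.
Once in a run the grip may slacken for a moment while it holds something.
It also fails if it takes over 210 s, if anything falls off the work surface, if the arm or the gripper's body presses on something with over 40 N, if the wrist force passes 120 N, or if a joint passes its speed limit or range.

## Working session

There is one attempt and no reset: what is moved stays moved. The work goes in short steps, Python scripts to look and compute and a tool call to move; the robot and the scene stay as the last step left them, time stands still between calls to the robot, and variables do not carry over. Pictures are saved under pics/ and viewed, and the job is handed in when it is done.

Besides the shell and the picture viewer there is one more tool, called after "Request:" as name(argument=value, ...) on one line, values as JSON. play_rows: Moves the arm, as the interface text tells. Its arguments: {"type":"object","properties":{"commands":{"type":"array"},"claw":{"type":"number"},"force":{"type":"number"}},"required":["commands"]}

```bash
mkdir -p pics; cat > h.py <<'E'
import numpy as np, cv2
from scipy.spatial.transform import Rotation as R
from station import sensors, read_camera, bot
def grab(name, fn=None):
    s=sensors.get_obs(); c=read_camera(name); c['s']=s
    if fn: cv2.imwrite('pics/'+fn+'.png',c['frame'])
    return c
def Tcw(c):
    "camera->world 4x4"
    T=np.eye(4)
    if 'rvec' in c:
        Rm=cv2.Rodrigues(np.array(c['rvec'],float))[0]; T[:3,:3]=Rm.T; T[:3,3]=-Rm.T@np.array(c['tvec'],float).ravel()
    else:
        q=c['s']['tool_rot']; W=np.eye(4); W[:3,:3]=R.from_quat([q[1],q[2],q[3],q[0]]).as_matrix(); W[:3,3]=c['s']['eef_pos']
        T=W@np.array(c['T_tool_cam'])
    return T
def rays(c,uv):
    uv=np.atleast_2d(np.array(uv,float)); x=(uv[:,0]-c['cx'])/c['fx']; y=(uv[:,1]-c['cy'])/c['fy']
    if 'rvec' in c: d=np.stack([x,y,np.ones_like(x)],1)
    else:
        th=np.hypot(x,y); k=np.where(th>1e-9,np.sin(th)/np.maximum(th,1e-9),1); d=np.stack([x*k,y*k,np.cos(th)],1)
    T=Tcw(c); return T[:3,3], d@T[:3,:3].T
def onplane(c,uv,z):
    o,d=rays(c,uv); return o+d*((z-o[2])/d[:,2])[:,None]
def cloud(c):
    "world xyz per pixel from depth; nan if none"
    h,w=c['depth'].shape; uu,vv=np.meshgrid(np.arange(w),np.arange(h)); uv=np.stack([uu.ravel(),vv.ravel()],1)
    x=(uv[:,0]-c['cx'])/c['fx']; y=(uv[:,1]-c['cy'])/c['fy']
    if 'rvec' in c: d=np.stack([x,y,np.ones_like(x)],1)
    else:
        th=np.hypot(x,y); k=np.tan(np.minimum(th,1.5))/np.maximum(th,1e-9); d=np.stack([x*k,y*k,np.ones_like(x)],1)
    z=c['depth'].ravel().astype(float); z[z<=0]=np.nan
    T=Tcw(c); return (d*z[:,None]@T[:3,:3].T+T[:3,3]).reshape(h,w,3)
def proj(c,P):
    P=np.atleast_2d(P); T=np.linalg.inv(Tcw(c)); p=P@T[:3,:3].T+T[:3,3]
    if 'rvec' in c: return np.stack([c['fx']*p[:,0]/p[:,2]+c['cx'],c['fy']*p[:,1]/p[:,2]+c['cy']],1)
    r=np.hypot(p[:,0],p[:,1]); th=np.arctan2(r,p[:,2]); return np.stack([c['fx']*th*p[:,0]/r+c['cx'],c['fy']*th*p[:,1]/r+c['cy']],1)
E
python3 - <<'E'
from h import *
for n in ['scene','side','wrist']:
    c=grab(n,n+'0'); T=Tcw(c); print(n,T.round(3).tolist(),c['fx'],c['fy'],c['cx'],c['cy'])
print(sensors.get_obs())
E
```

```text
scene [[0.471, 0.744, -0.474, 1.106], [0.882, -0.397, 0.254, -0.302], [0.001, -0.538, -0.843, 1.088], [0.0, 0.0, 0.0, 1.0]] 433.96727079835534 433.96727079835534 279.4992030100176 204.1275809623119
side [[0.876, -0.335, 0.346, 0.078], [-0.481, -0.636, 0.603, -0.808], [0.019, -0.695, -0.719, 1.078], [0.0, 0.0, 0.0, 1.0]] 542.6364178525452 542.6364178525452 287.2712995672555 205.11999269717595
wrist [[0.423, 0.856, 0.296, 0.209], [0.906, -0.399, -0.141, 0.648], [-0.002, 0.328, -0.945, 0.373], [0.0, 0.0, 0.0, 1.0]] 325.19226210127806 325.19226210127806 275.0730569486039 213.85826314876633
{'t': 0.15, 'q': array([-1.24208344,  0.47761751,  0.02233513,  1.55619345, -0.0114742 ,
        1.10929418, -0.08309183]), 'joint_vel': array([ 3.24510427e-04, -3.32043972e-03, -6.08406588e-04, -1.10573683e-03,
       -6.08011356e-06, -3.82053042e-04, -4.28902536e-04]), 'joint_torque': array([ 2.29843550e-03, -5.96920609e+01,  1.60985235e+00, -2.81491435e+01,
        1.26668220e-02,  6.50623624e-03,  4.45838054e-06]), 'eef_pos': array([0.2854621 , 0.61144303, 0.40395684]), 'tool_rot': array([-9.37075363e-05,  2.16650705e-01,  9.76248940e-01, -6.85805426e-04]), 'contact_force': array([ 0.84887114, -0.25420609,  0.31652805]), 'torque': array([ 0.02394694, -0.03469845, -0.01384786]), 'gripper_width': 0.9975799261399267}
```

View pics/scene0.png

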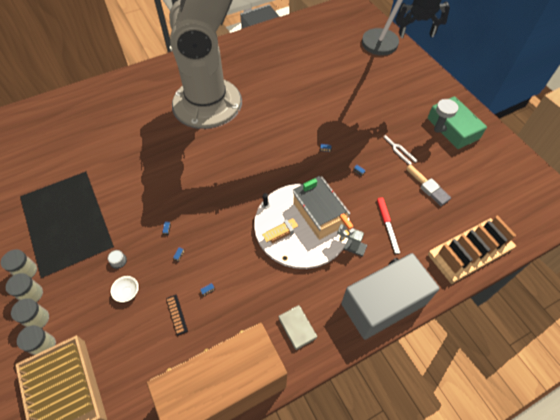

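View pics/side0.png

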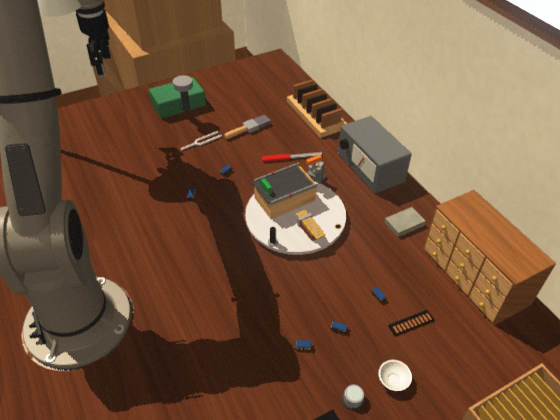

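View pics/wrist0.png

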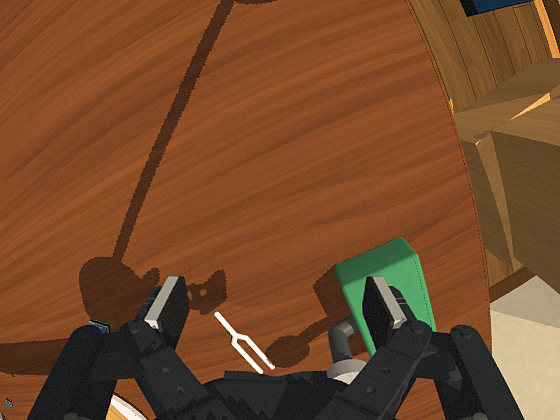

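The scene shows the turntable around (300,225), with the orange handle at (347,222), the post at (265,200) and the green rib at (310,185). The five blue minis are at (325,147), (360,169), (166,228), (178,254) and (207,290).

```bash
cat > m.py <<'E'
from h import *
def blobs(c,lo,hi,amin=15):
    hsv=cv2.cvtColor(c['frame'],cv2.COLOR_BGR2HSV); m=cv2.inRange(hsv,np.array(lo),np.array(hi))
    n,l,st,ce=cv2.connectedComponentsWithStats(m); return [(l==i,st[i],ce[i]) for i in range(1,n) if st[i,4]>=amin]
COL=dict(orange=((5,190,150),(18,255,255)),blue=((100,120,60),(125,255,255)),green=((50,150,60),(75,255,255)))
if __name__=='__main__':
    for n in ['scene','side']:
        c=grab(n); P=cloud(c)
        for k,(lo,hi) in COL.items():
            for m,s,ce in blobs(c,lo,hi):
                p=P[m]; p=p[np.isfinite(p[:,0])]
                if len(p)==0: continue
                md=np.median(p,0)
                if not(0.2<md[0]<1.1 and abs(md[1])<0.7 and md[2]<0.2): continue
                w=onplane(c,ce,{'orange':.122,'blue':.016,'green':.113}[k])[0]
                print(n,k,s.tolist(),ce.round(1),md.round(4),'zr',np.percentile(p[:,2],[2,98]).round(3),w.round(4))
E
python3 m.py
```

```text
scene blue [321, 145, 10, 3, 26] [325.  146.2] [0.3782 0.254  0.0152] zr [0.011 0.02 ] [0.3778 0.2541 0.016 ]
scene blue [355, 166, 9, 7, 29] [359.1 168.8] [0.5031 0.3013 0.0147] zr [0.01  0.017] [0.5049 0.2997 0.016 ]
scene blue [163, 222, 6, 10, 38] [165.7 227. ] [ 0.4192 -0.299   0.0154] zr [0.006 0.02 ] [ 0.4193 -0.2991  0.016 ]
scene blue [174, 248, 8, 11, 43] [177.9 253.2] [ 0.5131 -0.298   0.0154] zr [0.012 0.019] [ 0.513  -0.2983  0.016 ]
scene blue [201, 284, 12, 9, 49] [206.8 288.2] [ 0.6431 -0.2686  0.016 ] zr [0.011 0.019] [ 0.6435 -0.2681  0.016 ]
side orange [306, 155, 16, 9, 59] [312.9 158.6] [0.6881 0.1154 0.1206] zr [-0.001  0.124] [0.6822 0.1143 0.122 ]
side blue [221, 165, 10, 7, 30] [225.6 168.3] [0.5028 0.2975 0.0141] zr [0.01  0.019] [0.5021 0.297  0.016 ]
side blue [188, 189, 5, 8, 24] [190.  193.4] [0.373  0.2469 0.0159] zr [0.013 0.02 ] [0.3727 0.2482 0.016 ]
side blue [373, 288, 12, 11, 61] [378.8 292.9] [ 0.6428 -0.2698  0.0156] zr [0.012 0.02 ] [ 0.6418 -0.2706  0.016 ]
side blue [332, 322, 15, 8, 72] [338.9 325.6] [ 0.5107 -0.301   0.016 ] zr [0.011 0.02 ] [ 0.5108 -0.3007  0.016 ]
side blue [297, 341, 14, 6, 82] [303.5 343.5] [ 0.4182 -0.302   0.0161] zr [0.012 0.02 ] [ 0.4181 -0.3021  0.016 ]
side green [262, 179, 9, 10, 47] [265.6 183.7] [0.5307 0.097  0.111 ] zr [0.103 0.115] [0.5301 0.095  0.113 ]
```

```bash
python3 - <<'E'
from h import *
for n in ['scene','side']:
    c=grab(n); P=cloud(c); z=P[...,2]
    m=(z>.019)&(z<.03)&(P[...,0]>.4)&(P[...,0]<1)&(np.abs(P[...,1])<.35)
    m=m.astype(np.uint8); nn,l,st,ce=cv2.connectedComponentsWithStats(m)
    i=1+np.argmax(st[1:,4]); cs,_=cv2.findContours((l==i).astype(np.uint8),cv2.RETR_EXTERNAL,cv2.CHAIN_APPROX_NONE)
    cc=max(cs,key=len)[:,0]; 
    w=P[cc[:,1],cc[:,0]][:,:2]; 
    w=onplane(c,cc,.024)[:,:2]
    # robust circle r=.135
    from scipy.optimize import least_squares
    r=least_squares(lambda p:np.hypot(w[:,0]-p[0],w[:,1]-p[1])-.135,w.mean(0),loss='soft_l1',f_scale=.002)
    e=r.fun; print(n,st[i],r.x.round(4),np.median(abs(e)),np.mean(abs(e)<.004))
    # black post top at z 76
    hsv=cv2.cvtColor(c['frame'],cv2.COLOR_BGR2HSV)
    d=np.hypot(P[...,0]-r.x[0],P[...,1]-r.x[1])
    b=(d<.14)&(z>.065)&(z<.085)&(hsv[...,2]<60)
    nn,l,st,ce=cv2.connectedComponentsWithStats(b.astype(np.uint8))
    for j in range(1,nn):
        if st[j,4]>5: print('blk',st[j],np.median(P[l==j],0).round(4),onplane(c,ce[j],.076)[0].round(4))
    cr=c['frame'][120:300,220:400] if n=='scene' else c['frame'][120:300,200:380]
    cv2.imwrite(f'pics/{n}crop.png',cv2.resize(cr,None,fx=3.3,fy=3.3,interpolation=cv2.INTER_CUBIC))
E
```

```text
scene [ 255  185   93   83 3612] [0.5945 0.0442] 0.002887373406684407 0.6145833333333334
blk [263 194   4   6  18] [ 0.4934 -0.0215  0.0726] [ 0.4945 -0.0218  0.076 ]
side [ 245  182  101   72 3612] [0.591  0.0385] 0.003091733577683567 0.6059602649006622
blk [270 227   5   8  31] [ 0.4863 -0.0229  0.0735] [ 0.4855 -0.0253  0.076 ]
```

```bash
cat >> h.py <<'E'
def st():
    s=sensors.get_obs(); q=s['tool_rot']; Rm=R.from_quat([q[1],q[2],q[3],q[0]]).as_matrix(); return s,Rm
def yawy(Rm):
    "direction of tool y in world, deg"
    return np.degrees(np.arctan2(Rm[1,1],Rm[0,1]))
def goto(p,ydeg=None,grasp=False):
    """print tool-frame shift (first, before turn) and turn; p=TCP target (or grasp point)"""
    s,Rm=st(); p=np.array(p,float)
    if grasp: p=p+[0,0,.155]
    d=Rm.T@(p-s['eef_pos']); out='t %.2f pos %s ydir %.2f shift(mm) %s |d| %.0f'%(s['t'],(s['eef_pos']).round(4),yawy(Rm),(d*1000).round(1),np.linalg.norm(d)*1000)
    if ydeg is not None:
        a=-(ydeg-yawy(Rm)); a=(a+90)%180-90; out+=' turn %.2f (or %.2f)'%(a,a-180*np.sign(a))
    print(out,'F',s['contact_force'].round(1),'g %.3f'%s['gripper_width'],'q7 %.2f'%s['q'][6])
E
python3 - <<'E'
from h import *
s,Rm=st(); print(Rm.round(3)); c=grab('wrist'); print(np.array(c['T_tool_cam']).round(3))
goto([.50,.05,.40],90)
E
```

```text
[[-0.906  0.423 -0.   ]
 [ 0.423  0.906 -0.   ]
 [-0.    -0.    -1.   ]]
[[-0.    -0.945 -0.328  0.085]
 [ 1.    -0.    -0.001  0.001]
 [ 0.001 -0.328  0.945  0.031]
 [ 0.     0.     0.     1.   ]]
t 0.40 pos [0.2855 0.6116 0.4046] ydir 64.97 shift(mm) [-431.9 -418.1    4.7] |d| 601 turn -25.03 (or 154.97) F [-0.1  0.4 -0.6] g 0.996 q7 -0.08
```

View pics/scenecrop.png

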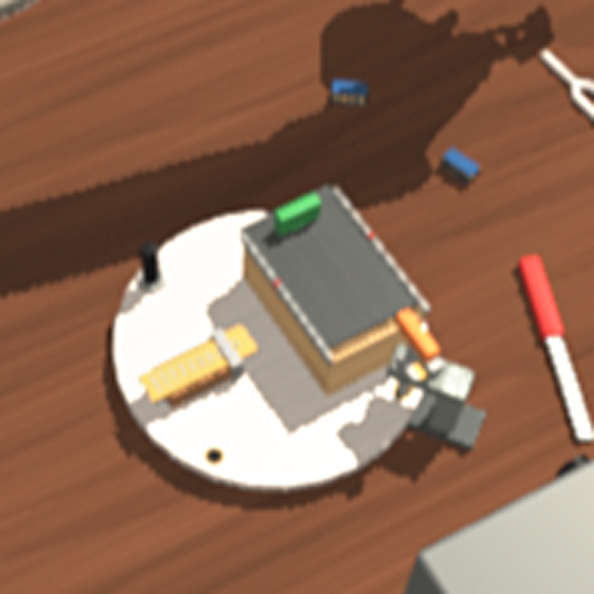

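```bash
python3 -c "
from h import *
goto([.64,.07,.42],92)"
```

```text
t 0.40 pos [0.2855 0.6116 0.4046] ydir 64.97 shift(mm) [-550.3 -340.8  -15.3] |d| 647 turn -27.03 (or 152.97) F [-0.1  0.4 -0.6] g 0.996 q7 -0.08
```

Request:
play_rows(commands=[[-0.02,-0.012,0,0],[-0.039,-0.024,-0.001,0],[-0.039,-0.024,-0.001,0],[-0.039,-0.024,-0.001,0],[-0.039,-0.024,-0.001,0],[-0.039,-0.024,-0.001,0],[-0.039,-0.024,-0.001,0],[-0.039,-0.024,-0.001,0],[-0.039,-0.024,-0.001,0],[-0.039,-0.024,-0.001,0],[-0.039,-0.024,-0.001,0],[-0.039,-0.024,-0.001,0],[-0.039,-0.024,-0.001,0],[-0.039,-0.024,-0.001,0],[-0.023,-0.017,0,0],[0,0,0,-8.5],[0,0,0,-8.5],[0,0,0,-8.5],[0,0,0,-1.5],[0,0,0,0]])

```text
t: 2.4
eef_pos: [0.6396, 0.0699, 0.4177]
tool_rot: [0.0, -0.016, 1.0, 0.0]
contact_force: [0.7, -0.2, -0.2]
gripper_width: 1.0
```

```bash
python3 -c "
from h import *
goto([.64,.07,.42],92)
c=grab('wrist','w1')"
```

```text
t 2.40 pos [0.6396 0.0699 0.4177] ydir 91.82 shift(mm) [-0.4  0.1 -2.3] |d| 2 turn -0.18 (or 179.82) F [ 0.7 -0.2 -0.2] g 1.000 q7 1.45
```

View pics/w1.png

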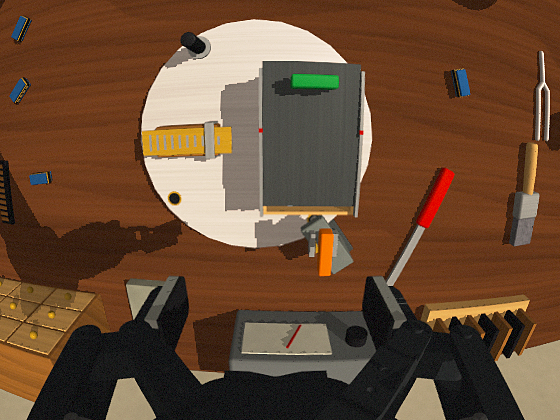

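```bash
python3 - <<'E'
from h import *
from m import blobs
from scipy.optimize import least_squares
c=grab('wrist'); P=cloud(c); z=P[...,2]
m=(z>.019)&(z<.03)&(np.hypot(P[...,0]-.593,P[...,1]-.041)<.2); nn,l,stt,ce=cv2.connectedComponentsWithStats(m.astype(np.uint8))
i=1+np.argmax(stt[1:,4]); cs,_=cv2.findContours((l==i).astype(np.uint8),cv2.RETR_EXTERNAL,cv2.CHAIN_APPROX_NONE); cc=max(cs,key=len)[:,0]
w=onplane(c,cc,.024)[:,:2]; r=least_squares(lambda p:np.hypot(w[:,0]-p[0],w[:,1]-p[1])-.135,[.593,.041],loss='soft_l1',f_scale=.001)
print('ctr',r.x.round(4),np.mean(abs(r.fun)<.003)); ctr=r.x
for k,lo,hi,h in [('orange',(5,190,150),(18,255,255),.122),('green',(50,100,60),(75,255,255),.113)]:
    for mm,s,cen in blobs(c,lo,hi,60):
        p=P[mm]; t=mm.copy(); t[mm]=abs(p[:,2]-h)<.005
        if t.sum()<60: continue
        uv=np.argwhere(t)[:,::-1]; w=onplane(c,uv,h)[:,:2].astype(np.float32); rc=cv2.minAreaRect(w)
        print(k,s,np.median(P[t],0).round(4),'rect',np.round(rc[0],4),np.round(rc[1],4),rc[2])
hsv=cv2.cvtColor(c['frame'],cv2.COLOR_BGR2HSV)
b=(np.hypot(P[...,0]-ctr[0],P[...,1]-ctr[1])<.14)&(z>.071)&(z<.082)&(P[...,0]<.53)&(P[...,1]<.02)
if b.sum():
    print('post',b.sum(),np.median(P[b],0).round(4)); ce=np.argwhere(b)[:,::-1]; print(onplane(c,ce,.076).mean(0).round(4))
for mm,s,cen in blobs(c,(100,120,60),(125,255,255),60):
    p=P[mm]; print('blue',s,np.nanmedian(p,0).round(4),[np.round(x,4) for x in cv2.minAreaRect(onplane(c,np.argwhere(mm)[:,::-1],.016)[:,:2].astype(np.float32))])
gb=(P[...,0]>.72)&(z>.05)&(abs(P[...,1]-.05)<.2); print('grey box', np.nanmin(P[...,0][gb]), np.nanmax(z[gb]))
E
```

```text
ctr [0.5919 0.0488] 0.37450980392156863
orange [319 229  15  47 554] [0.6838 0.1184 0.1215] rect [0.6847 0.1185] [0.0439 0.0111] 1.2500730752944946
green [290  74  49  16 676] [0.5331 0.1005 0.1122] rect [0.5333 0.1004] [0.0119 0.0393] 3.1991519927978516
post 197 [ 0.49   -0.0166  0.0756]
[ 0.4901 -0.0166  0.076 ]
blue [ 11  16  15  24 163] [ 0.4181 -0.2973  0.0158] [array([ 0.4183, -0.297 ]), array([0.0165, 0.0334]), np.float64(59.4349)]
blue [456  69  14  27 236] [0.5029 0.3007 0.0155] [array([0.5032, 0.3006]), array([0.0334, 0.0146]), np.float64(17.6518)]
blue [ 10  79  15  23 166] [ 0.511  -0.2965  0.0157] [array([ 0.511 , -0.2962]), array([0.0155, 0.0338]), np.float64(41.2055)]
blue [ 29 173  19  12 164] [ 0.6418 -0.2656  0.0158] [array([ 0.6418, -0.2665]), array([0.0145, 0.0347]), np.float64(4.2903)]
grey box 0.720032960581261 0.11124635208382772
```

```bash
python3 -c "
from h import *
goto([.6845,.117,.17],91.8,True)"
```

```text
t 2.50 pos [0.6396 0.07   0.4177] ydir 91.81 shift(mm) [-46.3  45.5  92.7] |d| 113 turn 0.01 (or -179.99) F [0.3 0.7 0.1] g 1.000 q7 1.45
```

Request:
play_rows(commands=[[-0.0155,0.015,0.031,0],[-0.0155,0.015,0.031,0],[-0.0155,0.0155,0.031,0],[0,0,0,0],[0,0,0,0]], claw=0.04)

```text
t: 3.0
eef_pos: [0.6844, 0.1174, 0.324]
tool_rot: [-0.001, -0.017, 1.0, -0.0]
contact_force: [0.2, -0.4, 0.2]
gripper_width: 0.471
```

```bash
python3 - <<'E'
from h import *
from m import blobs
goto([.6845,.117,.115],91.8,True)
c=grab('wrist','w2'); P=cloud(c)
for mm,s,cen in blobs(c,(5,190,150),(18,255,255),60):
    t=mm.copy(); t[mm]=abs(P[mm][:,2]-.122)<.006
    if t.sum()<60: print(s,np.nanmedian(P[mm],0)); continue
    rc=cv2.minAreaRect(onplane(c,np.argwhere(t)[:,::-1],.122)[:,:2].astype(np.float32)); print(s,np.median(P[t],0).round(4),rc)
for n in ['scene','side']: 
    c=grab(n,n+'2'); print(proj(c,sensors.get_obs()['eef_pos']-[0,0,.155]))
E
```

```text
t 3.00 pos [0.6844 0.1174 0.324 ] ydir 91.94 shift(mm) [-0.2 -0.3 54. ] |d| 54 turn 0.14 (or -179.86) F [ 0.2 -0.4  0.2] g 0.471 q7 1.41
[ 267  216   20   73 1234] [0.6809 0.1189 0.1215] ((0.6846179962158203, 0.11899060755968094), (0.0452798493206501, 0.010982291772961617), 1.3998960256576538)
[540 343  20  35  74] [0.88106679 0.51057144 0.06947082]
[511 348  25  39 105] [0.87710875 0.45110342 0.06943068]
[486 356  18  28  94] [0.86709208 0.39105981 0.06956708]
[[347.51781651 209.73211421]]
[[314.39814003 143.52147144]]
```

View pics/w2.png

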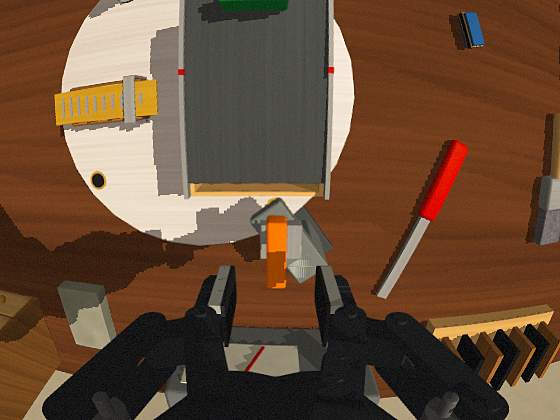

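The bar at (277,253) sits centred between the fingers at u=231 and 322, so I descend and grip.

Request:
play_rows(commands=[[0,0.0005,0.02,0],[0,0.0005,0.02,0],[0,0,0.014,0],[0,0,0,0],[0,0,0,0]])

```text
t: 3.65
eef_pos: [0.6848, 0.1177, 0.2716]
tool_rot: [0.0, -0.017, 1.0, 0.0]
contact_force: [0.5, -0.2, 0.2]
gripper_width: 0.464
```

Request:
play_rows(commands=[[0,0,0,0],[0,0,0,0],[0,0,0,0],[0,0,0,0],[0,0,0,0]], claw=0.0, force=70)

```text
t: 4.15
eef_pos: [0.6851, 0.1178, 0.2721]
tool_rot: [0.001, -0.017, 1.0, 0.0]
contact_force: [-0.2, -0.6, 6.0]
gripper_width: 0.127
```

Request:
play_rows(commands=[[0,0,-0.006,0],[0,0,-0.006,0],[0,0,-0.0045,0],[0,0,0,0],[0,0,0,0]])

```text
t: 4.65
eef_pos: [0.6846, 0.1179, 0.2867]
tool_rot: [0.0, -0.017, 1.0, -0.0]
contact_force: [5.6, 0.8, -10.6]
gripper_width: 0.122
```

Request:
play_rows(commands=[[0,0,-0.001,0],[0,0,0,-5],[0,0,0,-7],[0,0,0,-7],[0,0,0,-7],[0,0,0,-7],[0,0,0,-7],[0,0,0,-7],[0,0,0,-7],[0,0,0,0],[0,0,0,0]])

```text
t: 5.75
eef_pos: [0.6849, 0.1172, 0.2875]
tool_rot: [0.0, -0.469, 0.883, -0.0]
contact_force: [7.1, -0.5, -10.7]
gripper_width: 0.128
```

```bash
python3 - <<'E'
from h import *
goto([.6845,.117,.115],91.8,True); print(sensors.get_obs()['torque'])
c=grab('wrist','w3')
E
```

```text
t 5.75 pos [0.6849 0.1172 0.2875] ydir 145.94 shift(mm) [ 0.4  0.2 17.5] |d| 18 turn 54.14 (or -125.86) F [  7.1  -0.5 -10.7] g 0.128 q7 2.22
[-0.16009863 -1.5235854  -0.0057278 ]
```

View pics/w3.png

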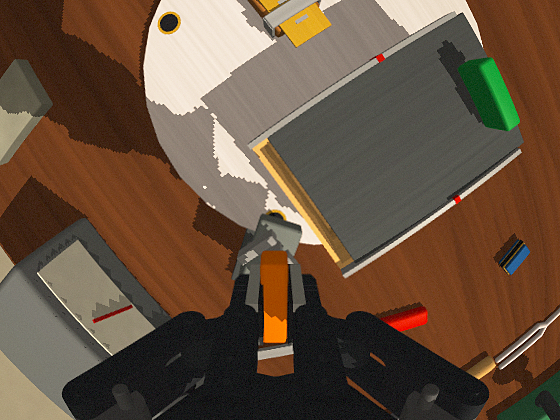

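The bar has turned 54° along with the gripper. Next I let it down onto the ledge and release.

Request:
play_rows(commands=[[0,0,0.002,0],[0,0,0.0015,0],[0,0,0,0],[0,0,0,0]])

```text
t: 6.2
eef_pos: [0.6849, 0.1173, 0.2841]
tool_rot: [0.0, -0.469, 0.883, -0.001]
contact_force: [6.3, -1.0, -9.8]
gripper_width: 0.124
```

Request:
play_rows(commands=[[0,0,0,0],[0,0,0,0],[0,0,0,0],[0,0,-0.02,0],[0,0,-0.04,0],[0,0,-0.03,0],[0,0,0,0]], claw=0.04)

```text
t: 6.9
eef_pos: [0.6857, 0.1186, 0.3808]
tool_rot: [0.004, -0.469, 0.883, -0.001]
contact_force: [0.8, 0.5, 1.2]
gripper_width: 0.466
```

```bash
python3 - <<'E'
from h import *
from m import blobs
goto([.49,-.017,.0617],0,True)
c=grab('wrist','w4'); P=cloud(c)
for mm,s,cen in blobs(c,(5,190,150),(18,255,255),200):
    zz=P[mm][:,2]; h=np.nanpercentile(zz,70); t=mm.copy(); t[mm]=abs(zz-h)<.004
    rc=cv2.minAreaRect(onplane(c,np.argwhere(t)[:,::-1],.134)[:,:2].astype(np.float32)); print(s,h,np.median(P[t],0).round(4),rc)
E
```

```text
t 6.90 pos [0.6857 0.1186 0.3808] ydir 145.97 shift(mm) [223.   87.3 162. ] |d| 289 turn -34.03 (or 145.97) F [0.8 0.5 1.2] g 0.466 q7 2.24
[268 194  17  57 919] 0.13317989972740907 [0.6855 0.1177 0.1328] ((0.6858969926834106, 0.11811433732509613), (0.04269983991980553, 0.011283820495009422), 56.498329162597656)
```

The plunger is held out, with its top at about 0.133 m. Next is the post.

Request:
play_rows(commands=[[0,0,0,8.5],[0,0,0,8.5],[0,0,0,8.5],[0,0,0,8.5],[0,0,0,8.5],[0,0,0,8.5],[0,0,0,8.5],[0,0,0,8.5],[0,0,0,8.5],[0,0,0,8.5],[0,0,0,8.5],[0,0,0,8.5],[0,0,0,8.5],[0,0,0,8.5],[0,0,0,8.5],[0,0,0,8.5],[0,0,0,8.5],[0,0,0,8.5],[0,0,0,8.5],[0,0,0,8.5]])

```text
t: 8.95
eef_pos: [0.6839, 0.1182, 0.3734]
tool_rot: [-0.0, 0.84, 0.542, -0.001]
contact_force: [0.0, -0.3, 0.2]
gripper_width: 0.466
```

Request:
play_rows(commands=[[0,0,0,8.5],[0,0,0,8.5],[0,0,0,8.5],[0,0,0,8.5],[0,0,0,0],[0,0,0,0]])

```text
t: 9.55
eef_pos: [0.6842, 0.1183, 0.3738]
tool_rot: [0.0, 0.961, 0.277, -0.001]
contact_force: [0.5, -0.7, 0.0]
gripper_width: 0.469
```

```bash
python3 - <<'E'
from h import *
goto([.49,-.017,.15],-58.1,True)
E
```

```text
t 9.55 pos [0.6842 0.1183 0.3738] ydir -57.79 shift(mm) [-236.3   11.    69.2] |d| 246 turn 0.31 (or -179.69) F [ 0.5 -0.7  0. ] g 0.469 q7 -0.91
```

Request:
play_rows(commands=[[-0.039,0.002,0,0],[-0.04,0.002,0,0],[-0.04,0.002,0,0],[-0.04,0.002,0.02,0],[-0.04,0.002,0.025,0],[-0.037,0.001,0.024,0],[0,0,0,0],[0,0,0,0]])

```text
t: 10.35
eef_pos: [0.4896, -0.0167, 0.3056]
tool_rot: [-0.0, 0.961, 0.276, -0.0]
contact_force: [0.7, 0.9, 1.1]
gripper_width: 0.469
```

```bash
python3 - <<'E'
from h import *
goto([.49,-.017,.055],-58.1,True)
c=grab('wrist','w5'); P=cloud(c); z=P[...,2]
b=(np.hypot(P[...,0]-.49,P[...,1]+.017)<.02)&(z>.07)&(z<.085)
print('post',b.sum(),np.median(P[b],0).round(4), onplane(c,np.argwhere(b)[:,::-1],.076).mean(0).round(4) if b.sum() else 0)
E
```

```text
t 10.35 pos [ 0.4896 -0.0167  0.3056] ydir -57.96 shift(mm) [ 0.2  0.6 95.6] |d| 96 turn 0.14 (or -179.86) F [0.7 0.9 1.1] g 0.469 q7 -0.71
post 443 [ 0.4908 -0.0169  0.0754] [ 0.491  -0.0168  0.076 ]
```

View pics/w5.png

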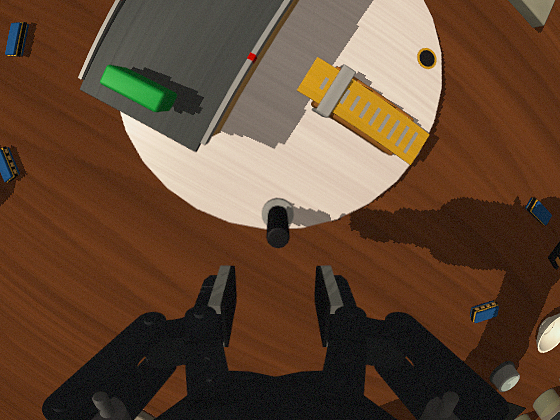

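The post (277,225) is centred between the fingers. I descend and close lightly.

Request:
play_rows(commands=[[0.001,0.0006,0.04,0],[0,0,0.035,0],[0,0,0.02,0],[0,0,0,0],[0,0,0,0]])

```text
t: 10.9
eef_pos: [0.4926, -0.0159, 0.2113]
tool_rot: [0.0, 0.961, 0.276, 0.001]
contact_force: [0.0, -0.7, 1.3]
gripper_width: 0.468
```

Request:
play_rows(commands=[[0,0,0,0],[0,0,0,0],[0,0,0,0],[0,0,0,0]], claw=0.0, force=30)

```text
t: 11.3
eef_pos: [0.4923, -0.0161, 0.2121]
tool_rot: [0.0, 0.961, 0.276, 0.002]
contact_force: [-0.9, 0.8, 8.1]
gripper_width: 0.179
```

Request:
play_rows(commands=[[0.0001,0.005,0,-2.4],[0.0004,0.01,0,-4.8],[0.0005,0.0115,0,-5.5],[0.0007,0.01255,0,-6],[0.0007,0.01255,0,-6],[0.0007,0.01255,0,-6],[0.0007,0.01255,0,-6],[0,0,0,0]])

```text
t: 12.1
eef_pos: [0.5513, -0.0646, 0.2121]
tool_rot: [0.001, 0.825, 0.565, 0.002]
contact_force: [-0.6, 1.7, 9.4]
gripper_width: 0.173
```

```bash
python3 - <<'E'
from h import *
goto([.5915,.0458,.055],-58.1,True)
E
```

```text
t 12.10 pos [ 0.5513 -0.0646  0.2121] ydir -21.23 shift(mm) [117.4  -2.5   2.3] |d| 117 turn 36.87 (or -143.13) F [-0.6  1.7  9.4] g 0.173 q7 -0.01
```

Request:
play_rows(commands=[[0.0007,0.01255,0,-6],[0.0007,0.01255,0,-6],[0.0007,0.01255,0,-6],[0.0007,0.01255,0,-6],[0.0007,0.01255,0,-6],[0.0007,0.01255,0,-6],[0.0006,0.0105,0,-5],[0.0004,0.0084,0,-4],[0.0003,0.0063,0,-3],[0.0002,0.0042,0,-2],[0,0,0,0],[0,0,0,0]])

```text
t: 13.3
eef_pos: [0.6505, -0.0554, 0.2121]
tool_rot: [-0.0, 0.51, 0.86, 0.001]
contact_force: [-4.1, 4.6, 10.2]
gripper_width: 0.177
```

```bash
cat > ang.py <<'E'
from h import *
from m import blobs
def vis():
  for n in ['scene','side','wrist']:
    c=grab(n,'a_'+n+'%.0f'%(sensors.get_obs()['t']*100)); P=cloud(c)
    for mm,s,cen in blobs(c,(50,100,60),(75,255,255),20):
        t=mm.copy(); t[mm]=abs(P[mm][:,2]-.1125)<.006
        if t.sum()<20 or not .3<np.median(P[t][:,0])<.8: continue
        uv=np.argwhere(t)[:,::-1]; w=onplane(c,uv,.113)[:,:2].astype(np.float32)
        rc=cv2.minAreaRect(w); print(n,s,np.median(P[t],0).round(4),rc)
if __name__=='__main__':
    goto([.5915,.0458,.055],32,True); vis()
E
python3 ang.py
```

```text
t 13.30 pos [ 0.6505 -0.0554  0.2121] ydir 28.65 shift(mm) [117.1  -3.3   2.2] |d| 117 turn -3.35 (or 176.65) F [-4.1  4.6 10.2] g 0.177 q7 0.64
side [280 207  16  14 153] [ 0.5336 -0.0171  0.1114] ((0.5329325795173645, -0.018867582082748413), (0.01633100025355816, 0.03995354846119881), 88.44984436035156)
wrist [   0   72   78   78 2874] [ 0.5487 -0.0096  0.1119] ((0.549809992313385, -0.009901722893118858), (0.02056269533932209, 0.013418358750641346), 0.5296795964241028)
```

```bash
python3 - <<'E'
import numpy as np
p=np.array([(.4923,-.0161),(.5513,-.0646),(.6505,-.0554)])
A=np.c_[2*p,np.ones(3)]; x=np.linalg.solve(A,(p**2).sum(1)); c=x[:2]; print(c,np.sqrt(x[2]+c@c))
from scipy.optimize import least_squares
r=least_squares(lambda c:np.hypot(*(p-c).T)-.12,[.59,.046]); print(r.x,r.fun)
for cc in (c,r.x,np.array([.5915,.0458])):
    a=np.degrees(np.arctan2(*(p-cc).T[::-1])); print(a,a[2]-a[0])
E
```

```text
[0.59124305 0.04412711] 0.11583191368170688
[0.59236485 0.04901731] [-0.00061307  0.00081066 -0.00048987]
[-148.67092345 -110.17180403  -59.23106583] 89.43985762901323
[-146.94588913 -109.87144093  -60.89278756] 86.05310157150711
[-148.03616934 -110.00810468  -59.75764561] 88.27852372629991
```

```bash
ls pics
```

```text
a_scene1330.png
a_side1335.png
a_wrist1340.png
scene0.png
scene2.png
scenecrop.png
side0.png
side2.png
sidecrop.png
w1.png
w2.png
w3.png
w4.png
w5.png
wrist0.png
```

View pics/a_wrist1340.png

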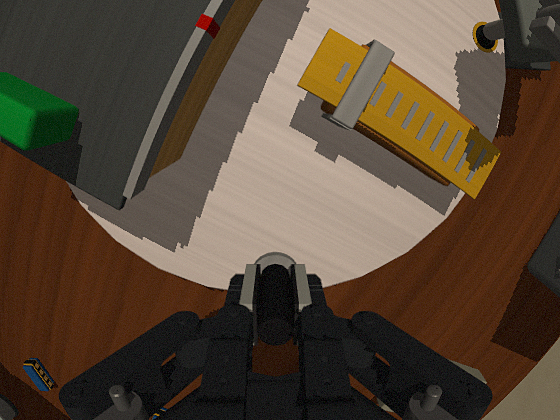

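```bash
python3 - <<'E'
from h import *
def hole(c,fn=None):
    P=cloud(c); hsv=cv2.cvtColor(c['frame'],cv2.COLOR_BGR2HSV)
    m=cv2.inRange(hsv,(15,100,60),(35,255,255)); 
    ok=(np.hypot(P[...,0]-.5915,P[...,1]-.0465)<.135)&(np.hypot(P[...,0]-.5915,P[...,1]-.0465)>.105)&(abs(P[...,2]-.024)<.006)
    m=(m>0)&ok; n,l,s,ce=cv2.connectedComponentsWithStats(m.astype(np.uint8),connectivity=8)
    for i in range(1,n):
        if s[i,4]>15:
            x,y,w,h=s[i,:4]; hull=np.argwhere(l==i)[:,::-1]; wp=onplane(c,hull,.024)[:,:2].astype(np.float32)
            cc,r=cv2.minEnclosingCircle(wp); print(s[i],np.round(cc,4),round(r,4),'center bbox',onplane(c,[x+w/2-.5,y+h/2-.5],.024)[0].round(4))
c=grab('wrist'); hole(c)
# old image w1
c0=dict(c); c0['frame']=cv2.imread('pics/w1.png'); 
q=[0,-.016,1,0]; q=np.array(q)/np.linalg.norm(q); c0['s']=dict(eef_pos=np.array([.6396,.0699,.4177]),tool_rot=np.array([0,-.0159,.99987,0]))
for uv in [(174.5,198)]: 
    p=onplane(c0,uv,.024)[0]; print('old',p.round(4))
E
```

```text
[473  21  25  32 194] [0.6879 0.117 ] 0.0091 center bbox [0.6878 0.1169 0.024 ]
old [ 0.6637 -0.0495  0.024 ]
```

Request:
play_rows(commands=[[0.0,0.0022,0,-1.1],[0,0,0,0],[0,0,0,0],[0,0,0,0]])

```text
t: 13.9
eef_pos: [0.6522, -0.0544, 0.2121]
tool_rot: [-0.0, 0.502, 0.865, 0.001]
contact_force: [-4.2, 4.1, 10.4]
gripper_width: 0.177
```

```bash
python3 - <<'E'
from h import *
goto([.5915,.0458,.055],32,True)
c=grab('wrist','w6'); P=cloud(c); hsv=cv2.cvtColor(c['frame'],cv2.COLOR_BGR2HSV)
d=np.hypot(P[...,0]-.5915,P[...,1]-.0465)
m=(cv2.inRange(hsv,(15,100,60),(35,255,255))>0)&(d<.135)&(d>.105)&(abs(P[...,2]-.024)<.006)
n,l,s,ce=cv2.connectedComponentsWithStats(m.astype(np.uint8),connectivity=8)
for i in range(1,n):
    if s[i,4]>15: print(s[i],cv2.minEnclosingCircle(onplane(c,np.argwhere(l==i)[:,::-1],.024)[:,:2].astype(np.float32)))
# box edge: rail points (white rail, height ~.09) lines
s=c['frame'][0:200,0:330]; 
b=(abs(P[...,2]-.088)<.004)&(hsv[...,1]<60); 
cs,_=cv2.findContours(b.astype(np.uint8),cv2.RETR_EXTERNAL,cv2.CHAIN_APPROX_NONE)
k=max(cs,key=cv2.contourArea)[:,0]; k=k[(k[:,0]>2)&(k[:,1]>2)]; k=k[k[:,0]>125]
w=onplane(c,k,.0886)[:,:2].astype(np.float32); vx=cv2.fitLine(w,cv2.DIST_HUBER,0,.001,.001).ravel(); print(len(k),np.degrees(np.arctan2(vx[1],vx[0])),w.min(0),w.max(0))
E
```

```text
t 13.90 pos [ 0.6522 -0.0544  0.2121] ydir 29.74 shift(mm) [117.1  -3.    2.3] |d| 117 turn -2.26 (or 177.74) F [-4.2  4.1 10.4] g 0.177 q7 0.66
[473  22  25  31 196] ((0.6866405010223389, 0.11865222454071045), 0.009074822999536991)
266 -88.252174 [ 0.57820505 -0.02669408] [0.58587587 0.04040675]
```

The rail lies at 91.75° against a stand yaw of about 1.8°, so the swivel is about 90°. I release the post and rise.

Request:
play_rows(commands=[[0,0,0,0],[0,0,0,0],[0,0,0,0],[0,0,-0.03,0],[0,0,-0.04,0],[0,0,-0.04,0],[0,0,-0.03,0],[0,0,0,0]], claw=0.04)

```text
t: 14.75
eef_pos: [0.654, -0.0567, 0.3557]
tool_rot: [0.004, 0.502, 0.865, 0.002]
contact_force: [0.4, 0.1, 0.0]
gripper_width: 0.47
```

```bash
python3 - <<'E'
from h import *
goto([.685,.118,.18],145.9,True)
c=grab('wrist','w7'); print(proj(c,[[.685,.118,.13]]))
E
```

```text
t 14.75 pos [ 0.654  -0.0567  0.3557] ydir 29.69 shift(mm) [136.5 113.3  21. ] |d| 179 turn 63.79 (or -116.21) F [0.4 0.1 0. ] g 0.470 q7 0.62
[[448.11412376  37.87027968]]
```

View pics/w7.png

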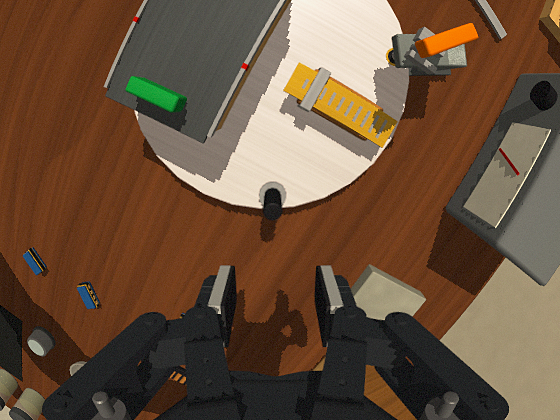

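Request:
play_rows(commands=[[0,0,0,8],[0,0,0,8],[0,0,0,8],[0,0,0,8],[0,0,0,8],[0,0,0,8],[0,0,0,8],[0,0,0,8],[0,0,0,0]])

```text
t: 15.7
eef_pos: [0.6521, -0.0557, 0.3489]
tool_rot: [-0.0, 0.884, 0.467, -0.002]
contact_force: [0.2, 0.1, -0.4]
gripper_width: 0.468
```

```bash
python3 - <<'E'
from h import *
goto([.685,.118,.185],-34.1,True)
E
```

```text
t 15.70 pos [ 0.6521 -0.0557  0.3489] ydir -34.32 shift(mm) [162.1 -70.8   8.6] |d| 177 turn -0.22 (or 179.78) F [ 0.2  0.1 -0.4] g 0.468 q7 -0.35
```

Request:
play_rows(commands=[[0.032,-0.014,0,0],[0.033,-0.014,0.002,0],[0.033,-0.014,0.002,0],[0.033,-0.014,0.002,0],[0.031,-0.0145,0.0025,0],[0,0,0,0],[0,0,0,0]])

```text
t: 16.4
eef_pos: [0.6851, 0.1187, 0.3408]
tool_rot: [-0.0, 0.883, 0.47, -0.001]
contact_force: [-0.2, -0.9, 0.8]
gripper_width: 0.468
```

```bash
python3 - <<'E'
from h import *
from m import blobs
goto([.6852,.118,.127],-34.1,True)
c=grab('wrist','w8'); P=cloud(c)
for mm,s,cen in blobs(c,(5,190,150),(18,255,255),200):
    zz=P[mm][:,2]; h=np.nanpercentile(zz,70); t=mm.copy(); t[mm]=abs(zz-h)<.004
    rc=cv2.minAreaRect(onplane(c,np.argwhere(t)[:,::-1],.134)[:,:2].astype(np.float32)); print(s,h,np.median(P[t],0).round(4),rc)
E
```

```text
t 16.40 pos [0.6851 0.1187 0.3408] ydir -33.94 shift(mm) [-0.4  0.6 58.8] |d| 59 turn 0.16 (or -179.84) F [-0.2 -0.9  0.8] g 0.468 q7 -0.60
[ 268  208   20   71 1100] 0.13327567436300983 [0.6902 0.1244 0.133 ] ((0.6879187226295471, 0.12096455693244934), (0.04288317263126373, 0.010897669941186905), 55.99583053588867)
[545 386  15  34 331] 0.16012723937477008 [ 0.8424 -0.2358  0.1599] ((0.8611012101173401, -0.32236939668655396), (0.02706781215965748, 0.12277694046497345), 3.206130266189575)
```

View pics/w8.png

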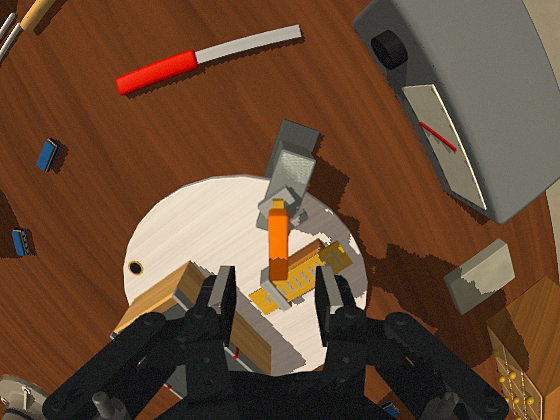

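The bar at (278,245) is centred between the fingers.

Request:
play_rows(commands=[[0.001,0.0003,0.022,0],[0.0,0.0003,0.022,0],[0,0,0.015,0],[0,0,0,0],[0,0,0,0]])

```text
t: 16.95
eef_pos: [0.6867, 0.1171, 0.2835]
tool_rot: [0.0, 0.884, 0.467, -0.0]
contact_force: [0.4, -0.7, 0.2]
gripper_width: 0.468
```

Request:
play_rows(commands=[[0,0,0,0],[0,0,0,0],[0,0,0,0],[0,0,0,0],[0,0,0,0]], claw=0.0, force=70)

```text
t: 17.45
eef_pos: [0.6868, 0.1182, 0.2847]
tool_rot: [-0.0, 0.884, 0.468, 0.001]
contact_force: [-1.6, 0.9, 5.0]
gripper_width: 0.125
```

Request:
play_rows(commands=[[0,0,-0.002,0],[0,0,-0.002,0],[0,0,0,0],[0,0,0,0]])

```text
t: 17.85
eef_pos: [0.6865, 0.1183, 0.2865]
tool_rot: [-0.0, 0.884, 0.468, -0.0]
contact_force: [4.7, 2.4, -9.7]
gripper_width: 0.125
```

Request:
play_rows(commands=[[0,0,-0.0015,0],[0,0,0,5],[0,0,0,7],[0,0,0,7],[0,0,0,7],[0,0,0,7],[0,0,0,7],[0,0,0,7],[0,0,0,7],[0,0,0,1],[0,0,0,0],[0,0,0,0]])

```text
t: 19.05
eef_pos: [0.6866, 0.1179, 0.2886]
tool_rot: [0.0, 1.0, 0.008, 0.0]
contact_force: [5.2, 0.1, -10.1]
gripper_width: 0.125
```

```bash
python3 - <<'E'
from h import *
goto([.6852,.118,.115],-88.2,True); print(sensors.get_obs()['torque'])
E
```

```text
t 19.05 pos [0.6866 0.1179 0.2886] ydir -89.03 shift(mm) [-1.4 -0.1 18.6] |d| 19 turn -0.83 (or 179.17) F [  5.2   0.1 -10.1] g 0.125 q7 -1.38
[-0.18778465 -1.1252531   0.32276963]
```

The z torque shows the bar against its zero stop. Now lower it.

Request:
play_rows(commands=[[0,0,0.004,-0.5],[0,0,0.004,0],[0,0,0.004,0],[0,0,0.003,0],[0,0,0.0015,0],[0,0,0,0],[0,0,0,0]])

```text
t: 19.75
eef_pos: [0.6868, 0.1178, 0.2732]
tool_rot: [-0.0, 1.0, 0.011, 0.001]
contact_force: [2.0, -1.0, 4.0]
gripper_width: 0.118
```

Request:
play_rows(commands=[[0,0,0.0005,0],[0,0,0,0],[0,0,0,0]])

```text
t: 20.05
eef_pos: [0.6869, 0.1177, 0.2731]
tool_rot: [-0.0, 1.0, 0.011, 0.001]
contact_force: [-0.4, -1.1, 7.3]
gripper_width: 0.123
```

Request:
play_rows(commands=[[0,0,0,0],[0,0,0,0],[0,0,0,0],[0,0,-0.02,0],[0,0,-0.04,0],[0,0,-0.04,0],[0,0,0,0],[0,0,0,0]], claw=0.045)

```text
t: 20.85
eef_pos: [0.6865, 0.1181, 0.3725]
tool_rot: [-0.0, 1.0, 0.011, 0.001]
contact_force: [-0.6, 0.0, -0.3]
gripper_width: 0.528
```

```bash
python3 - <<'E'
from h import *
from m import blobs
goto([.6852,.118,.115],-88.2,True)
for n in ['wrist','side']:
  c=grab(n,'b_'+n); P=cloud(c)
  for mm,s,cen in blobs(c,(5,190,150),(18,255,255),50)[:3]:
    zz=P[mm][:,2]; h=np.nanpercentile(zz,70); t=mm.copy(); t[mm]=abs(zz-h)<.004
    rc=cv2.minAreaRect(onplane(c,np.argwhere(t)[:,::-1],.122)[:,:2].astype(np.float32)); print(n,s,h,np.median(P[t],0).round(4),rc)
E
python3 ang.py
```

```text
t 20.85 pos [0.6865 0.1181 0.3725] ydir -88.73 shift(mm) [ -1.5   0.2 102.5] |d| 102 turn -0.53 (or 179.47) F [-0.6  0.  -0.3] g 0.528 q7 -1.43
wrist [ 13   0   9  56 229] 0.07011151011079814 [0.8761 0.3907 0.0696] ((0.8565948009490967, 0.33897683024406433), (0.006079534068703651, 0.05085533484816551), 89.97126007080078)
wrist [ 55   0   8  44 235] 0.07001915596770444 [0.8668 0.3309 0.0696] ((0.8497835993766785, 0.2905672490596771), (0.03716514632105827, 0.006253762170672417), 0.6660283803939819)
wrist [268 195  16  57 859] 0.12194247896156614 [0.6885 0.119  0.1216] ((0.6875282526016235, 0.11910074949264526), (0.042723797261714935, 0.010791023261845112), 1.734007716178894)
side [306 155  16  10  69] 0.12080552539696636 [0.6833 0.1142 0.1206] ((0.6830673217773438, 0.11176843196153641), (0.0480148047208786, 0.015524412505328655), 2.905918836593628)
t 20.95 pos [0.6859 0.1184 0.3703] ydir -88.72 shift(mm) [-95.7  70.5 160.6] |d| 200 turn 59.28 (or -120.72) F [-0.1  0.3 -0.4] g 0.526 q7 -1.43
scene [269 194  10  16  89] [ 0.5385 -0.0147  0.1117] ((0.5399022102355957, -0.015600062906742096), (0.04013469070196152, 0.01320431474596262), 1.247392177581787)
side [281 207  16  14 151] [ 0.5345 -0.019   0.1114] ((0.5344446897506714, -0.019989633932709694), (0.016323629766702652, 0.040040645748376846), 88.43445587158203)
```

View pics/b_wrist.png

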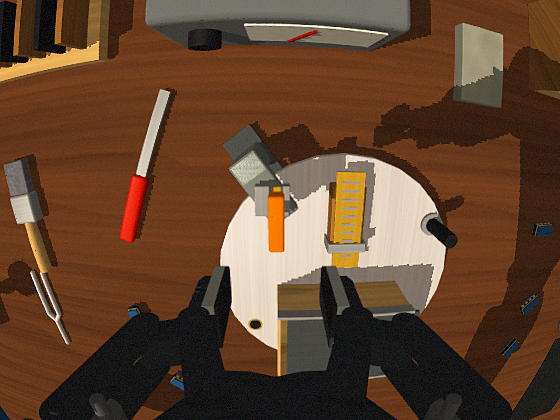

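The plunger top is at 0.1219 m and its twist is about 0, so the stand is locked. Next I go to the rib.

```bash
python3 - <<'E'
from h import *
goto([.537,-.017,.18],-88.2,True)
E
```

```text
t 21.10 pos [0.6861 0.1183 0.3702] ydir -88.72 shift(mm) [-152.   131.9   35.6] |d| 204 turn -0.52 (or 179.48) F [ 0.2 -0.5 -0.5] g 0.526 q7 -1.43
```

Request:
play_rows(commands=[[-0.03,0.026,0,-0.5],[-0.03,0.026,0,0],[-0.03,0.026,0.005,0],[-0.031,0.026,0.01,0],[-0.03,0.0265,0.02,0],[0,0,0,0],[0,0,0,0]])

```text
t: 21.8
eef_pos: [0.5386, -0.0173, 0.3361]
tool_rot: [-0.0, 1.0, 0.015, -0.001]
contact_force: [0.4, 0.5, -1.0]
gripper_width: 0.525
```

```bash
python3 ang.py; python3 - <<'E'
from h import *
goto([.537,-.017,.11],-88.2,True)
E
ls -t pics|head -1
```

```text
t 21.80 pos [ 0.5386 -0.0173  0.3361] ydir -88.33 shift(mm) [ 54.9 -61.5 126.1] |d| 151 turn 59.67 (or -120.33) F [ 0.4  0.5 -1. ] g 0.525 q7 -1.23
scene [269 194  10  16  89] [ 0.5388 -0.0147  0.1111] ((0.5398191213607788, -0.01519390381872654), (0.01286290492862463, 0.04037049040198326), 89.05661010742188)
side [281 207  16  14 151] [ 0.5348 -0.0187  0.1105] ((0.5345332026481628, -0.021133530884981155), (0.04117289558053017, 0.017458397895097733), 0.8762591481208801)
wrist [ 263  207   19   65 1165] [ 0.5386 -0.0132  0.1122] ((0.5381997227668762, -0.013338765129446983), (0.04155249148607254, 0.011237988248467445), 1.0696654319763184)
t 21.95 pos [ 0.5404 -0.0158  0.3369] ydir -88.13 shift(mm) [-3.5  1.1 71.9] |d| 72 turn 0.07 (or -179.93) F [0.7 0.1 0.7] g 0.531 q7 -1.23
a_wrist2190.png
```

View pics/a_wrist2190.png

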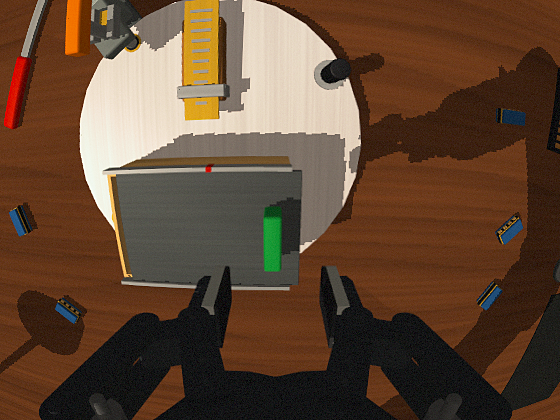

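```bash
python3 - <<'E'
from h import *
c=grab('wrist','w9'); P=cloud(c)
fr=c['frame']; hsv=cv2.cvtColor(fr,cv2.COLOR_BGR2HSV)
r=cv2.inRange(hsv,(0,180,100),(6,255,255)); n,l,s,ce=cv2.connectedComponentsWithStats(r)
for i in range(1,n):
    p=np.nanmedian(P[l==i],0)
    if s[i,4]>4 and .05<p[2]<.12: print('red',s[i],ce[i].round(1),p.round(4))
# steel plate mask
m=((abs(P[...,2]-.0886)<.004)&(hsv[...,1]<70)&(hsv[...,2]<120)).astype(np.uint8)
n,l,s,ce=cv2.connectedComponentsWithStats(m); i=1+np.argmax(s[1:,4]); print(s[i])
uv=np.argwhere(l==i)[:,::-1]; w=onplane(c,uv,.0886)[:,:2]
th=np.radians(1.75); own_x=np.array([-np.sin(th),np.cos(th)]); own_y=np.array([-np.cos(th),-np.sin(th)])
u=(w-[.5915,.0458])@own_x; v=(w-[.5915,.0458])@own_y; print('plate u(own x)',np.percentile(u,[.5,99.5]).round(4),'v',np.percentile(v,[.5,99.5]).round(4))
g=(np.array([.5382,-.0135])-[.5915,.0458]); print('rib u,v',g@own_x,g@own_y)
# wood at rim height
wd=(abs(P[...,2]-.084)<.006)&(hsv[...,1]>100)&(hsv[...,0]>8)&(hsv[...,0]<25); n,l,s,ce=cv2.connectedComponentsWithStats(wd.astype(np.uint8))
for i in range(1,n):
    if s[i,4]>40:
        w=onplane(c,np.argwhere(l==i)[:,::-1],.084)[:,:2]-[.5915,.0458]; print('wood',s[i],np.percentile(w@own_x,[1,99]).round(4),np.percentile(w@own_y,[1,99]).round(4))
for k in [(209,168)]: w=onplane(c,k,.091)[0,:2]-[.5915,.0458]; print('mark',w@own_x)
E
```

```text
red [206 167   5   6  29] [208.  169.4] [0.5817 0.0322 0.0912]
[  116   171   186   116 18135]
plate u(own x) [-0.0764  0.0587] v [0.013  0.1027]
rib u,v -0.05764463918253353 0.055086074224939295
wood [100  11   8  15  57] [0.064  0.0703] [-0.1125 -0.1015]
wood [108 175  25 103 667] [0.0623 0.0695] [0.0138 0.1015]
mark -0.013947513560981657
```

Request:
play_rows(commands=[[-0.002,-0.001,0.025,0],[0,-0.001,0.025,0],[0,0,0.022,0],[0,0,0,0],[0,0,0,0]])

```text
t: 22.5
eef_pos: [0.5379, -0.0146, 0.265]
tool_rot: [0.0, 1.0, 0.016, -0.0]
contact_force: [-0.4, 0.0, -0.2]
gripper_width: 0.53
```

Request:
play_rows(commands=[[0,0,0,0],[0,0,0,0],[0,0,0,0],[0,0,0,0],[0,0,0,0]], claw=0.0, force=70)

```text
t: 23.0
eef_pos: [0.5379, -0.0149, 0.266]
tool_rot: [-0.0, 1.0, 0.016, 0.001]
contact_force: [-0.4, 0.2, 6.0]
gripper_width: 0.12
```

Request:
play_rows(commands=[[0,0.004,0,0],[0,0.007,0,0],[0,0.008,0,0],[0,0.009,0,0],[0,0.009,0,0],[0,0.009,0,0],[0,0.009,0,0],[0,0.008,0,0],[0,0.006,0,0],[0,0.003,0,0],[0,0,0,0],[0,0,0,0]])

```text
t: 24.2
eef_pos: [0.5409, -0.0854, 0.266]
tool_rot: [-0.001, 1.0, 0.017, 0.002]
contact_force: [-0.1, 4.4, 5.2]
gripper_width: 0.124
```

```bash
cat > sh.py <<'E'
from h import *
def shut(name='wrist',fn=None):
    c=grab(name,fn); P=cloud(c); hsv=cv2.cvtColor(c['frame'],cv2.COLOR_BGR2HSV)
    th=np.radians(1.75); own_x=np.array([-np.sin(th),np.cos(th)]); own_y=np.array([-np.cos(th),-np.sin(th)]); ctr=np.array([.5915,.0458])
    r=cv2.inRange(hsv,(0,180,100),(6,255,255)); n,l,s,ce=cv2.connectedComponentsWithStats(r)
    for i in range(1,n):
        p=np.nanmedian(P[l==i],0)
        if s[i,4]>4 and .05<p[2]<.12: d=onplane(c,ce[i],.0912)[0,:2]-ctr; print('red',s[i],ce[i].round(1),p.round(4),'u',(d@own_x).round(4))
    m=((abs(P[...,2]-.0886)<.004)&(hsv[...,1]<70)&(hsv[...,2]<120)&(np.hypot(P[...,0]-.55,P[...,1])<.2)).astype(np.uint8)
    n,l,s,ce=cv2.connectedComponentsWithStats(m); i=1+np.argmax(s[1:,4])
    w=onplane(c,np.argwhere(l==i)[:,::-1],.0886)[:,:2]-ctr; v=w@own_y; u=(w@own_x); 
    for lo in (.02,.035,.05,.065,.08): k=(v>lo)&(v<lo+.012); print('edge v',lo, np.percentile(u[k],[.5,99.5]).round(4) if k.sum()>20 else None)
if __name__=='__main__':
    import sys; shut(sys.argv[1],sys.argv[2])
E
python3 sh.py wrist s1; python3 -c "
from h import *
goto([.538,-.0149,.11],-88.2,True)"
```

```text
red [ 60 194   6   8  36] [ 62.9 197.5] [0.5819 0.0316 0.0912] u -0.0137
red [ 97 334   6   5  23] [ 99.4 336.1] [0.489  0.0285 0.0912] u -0.0141
edge v 0.02 [-0.1469 -0.0126]
edge v 0.035 [-0.147  -0.0126]
edge v 0.05 [-0.1455 -0.0124]
edge v 0.065 [-0.1034 -0.0125]
edge v 0.08 [-0.095  -0.0123]
t 24.25 pos [ 0.5408 -0.0854  0.266 ] ydir -88.10 shift(mm) [ -0.5 -70.6   1.1] |d| 71 turn 0.10 (or -179.90) F [1.  4.4 6.2] g 0.119 q7 -1.01
```

View pics/s1.png

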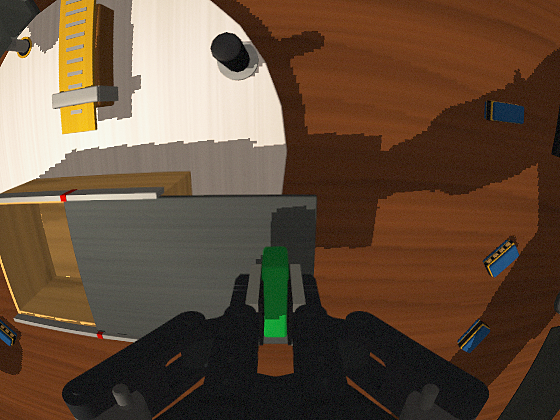

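Request:
play_rows(commands=[[0,0.002,0,0],[0,0,0,0],[0,0,0,0]])

```text
t: 24.55
eef_pos: [0.5409, -0.0871, 0.2659]
tool_rot: [-0.001, 1.0, 0.017, 0.001]
contact_force: [1.8, 6.0, 6.6]
gripper_width: 0.12
```

Request:
play_rows(commands=[[0,0,0,0],[0,0,0,0],[0,0,0,0],[0,0,-0.03,0],[0,0,-0.04,0],[0,0,-0.04,0],[0,0,-0.04,0],[0,0,0,0],[0,0,0,0]], claw=0.045)

```text
t: 25.45
eef_pos: [0.5395, -0.0891, 0.4153]
tool_rot: [-0.0, 1.0, 0.015, 0.001]
contact_force: [-1.1, 0.2, -0.9]
gripper_width: 0.525
```

```bash
python3 sh.py wrist s2; python3 - <<'E'
from h import *
from m import blobs
c=grab('wrist'); P=cloud(c); th=np.radians(1.75); own_x=np.array([-np.sin(th),np.cos(th)]); own_y=np.array([-np.cos(th),-np.sin(th)]); ctr=np.array([.5915,.0458])
# bay: points below rim in the box region
w=P[...,:2]-ctr; u=w@own_x; v=w@own_y
f=(abs(P[...,2]-.027)<.004)&(u>-.02)&(u<.08)&(v>.01)&(v<.11); print('floor',f.sum(),np.percentile(u[f],[1,99]),np.percentile(v[f],[1,99]))
r=(abs(P[...,2]-.084)<.004)&(u>-.01)&(u<.08)&(v>.0)&(v<.12); print('rim',r.sum(),np.percentile(u[r],[1,50,99]),np.percentile(v[r],[1,50,99]))
for mm,s,cen in blobs(c,(100,120,60),(125,255,255),60):
    p=P[mm]; rc=cv2.minAreaRect(onplane(c,np.argwhere(mm)[:,::-1],.016)[:,:2].astype(np.float32)); print('blue',s,np.nanmedian(p,0).round(4),np.round(rc[0],4),np.round(rc[1],4),round(rc[2],1))
E
```

```text
red [149 150   4   5  15] [150.5 151.8] [0.5823 0.0326 0.0909] u -0.0137
red [159 241   4   4  13] [160.6 242.6] [0.4878 0.0285 0.0912] u -0.014
edge v 0.02 [-0.1485 -0.0141]
edge v 0.035 [-0.1487 -0.0141]
edge v 0.05 [-0.1481 -0.0145]
edge v 0.065 [-0.1484 -0.014 ]
edge v 0.08 [-0.1486 -0.0145]
floor 2676 [-0.0001409  0.0671242] [0.0106437  0.09913634]
rim 856 [-0.0086215   0.04838386  0.06935274] [0.00880583 0.07438164 0.10294463]
blue [416  96  25  14 284] [ 0.642  -0.2667  0.0159] [ 0.6422 -0.267 ] [0.0143 0.0333] 4.2
blue [ 11 191  14  22 134] [0.5034 0.3005 0.0154] [0.5035 0.2997] [0.0327 0.0164] 19.5
blue [425 196  23  24 240] [ 0.5117 -0.2975  0.0158] [ 0.5116 -0.297 ] [0.0152 0.0332] 42.3
blue [413 260  21  22 197] [ 0.4184 -0.2982  0.0157] [ 0.4185 -0.2979] [0.0154 0.0329] 59.5
blue [ 46 270  18  18 130] [0.3777 0.2553 0.0155] [0.3783 0.255 ] [0.0331 0.0159] 53.4
```

View pics/s2.png

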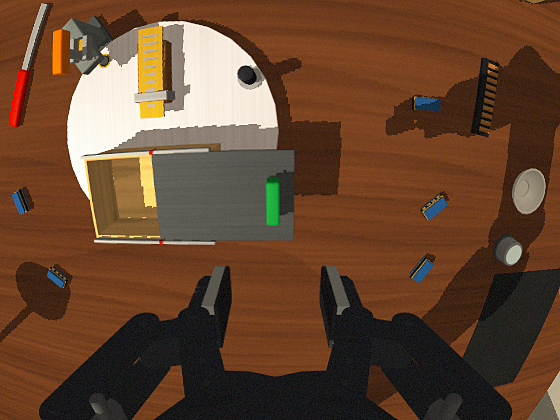

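The shutter edge is at the marks (−14.1 against −13.9 mm). The bay centre is about (0.533, 0.0705). I start with the mini at (0.642, −0.267), jaw direction 4°.

Request:
play_rows(commands=[[0,0,0,-8.4],[0,0,0,-8.4],[0,0,0,-8.4],[0,0,0,-8.4],[0,0,0,-8.4],[0,0,0,-8.4],[0,0,0,-8.4],[0,0,0,-8.4],[0,0,0,-8.4],[0,0,0,-8.4],[0,0,0,-8.4],[0,0,0,0]])

```text
t: 26.75
eef_pos: [0.5392, -0.0889, 0.4132]
tool_rot: [-0.001, 0.681, 0.733, -0.001]
contact_force: [-0.8, -0.4, 0.1]
gripper_width: 0.522
```

```bash
python3 -c "
from h import *
goto([.642,-.267,.11],4.2,True)"
```

```text
t 26.75 pos [ 0.5392 -0.0889  0.4132] ydir 4.22 shift(mm) [-185.2   89.9  147.9] |d| 253 turn 0.02 (or -179.98) F [-0.8 -0.4  0.1] g 0.522 q7 0.28
```

Request:
play_rows(commands=[[-0.035,0.018,0,0],[-0.038,0.018,0.01,0],[-0.038,0.018,0.03,0],[-0.038,0.018,0.03,0],[-0.036,0.018,0.03,0],[0,0,0.03,0],[0,0,0.018,0],[0,0,0,0],[0,0,0,0]])

```text
t: 27.65
eef_pos: [0.6416, -0.2634, 0.269]
tool_rot: [-0.0, 0.681, 0.732, 0.0]
contact_force: [-0.0, 0.3, 0.6]
gripper_width: 0.53
```

```bash
cat > mini.py <<'E'
from h import *
from m import blobs
import sys
def mini(fn):
    c=grab('wrist',fn); P=cloud(c); hsv=cv2.cvtColor(c['frame'],cv2.COLOR_BGR2HSV); tcp=c['s']['eef_pos']
    best=None
    for mm,s,cen in blobs(c,(100,120,60),(125,255,255),60):
        t=mm.copy(); t[mm]=abs(P[mm][:,2]-.016)<.004
        if t.sum()<40: continue
        w=onplane(c,np.argwhere(t)[:,::-1],.016)[:,:2].astype(np.float32); rc=cv2.minAreaRect(w); d=np.hypot(*(np.array(rc[0])-tcp[:2]))
        if best is None or d<best[0]: best=(d,s,rc,t)
    d,s,rc,t=best; (a,b),ang=rc[1],rc[2]; jaw=ang if a<b else ang+90
    p=np.array(rc[0]); print('mini',s,p.round(4),np.round(rc[1],4),'jaw',round(jaw,1),'medz',np.median(P[t][:,2]).round(4))
    goto([*p,.022],jaw,True)
if __name__=='__main__': mini(sys.argv[1])
E
python3 mini.py p1
```

```text
mini [266 209  20  43 799] [ 0.6423 -0.2672] [0.0137 0.0327] jaw 3.6 medz 0.0157
t 27.70 pos [ 0.6419 -0.2636  0.2701] ydir 4.19 shift(mm) [-3.6 -0.1 93.1] |d| 93 turn 0.62 (or -179.38) F [-0.6 -0.1  0.6] g 0.524 q7 0.67
```

View pics/p1.png

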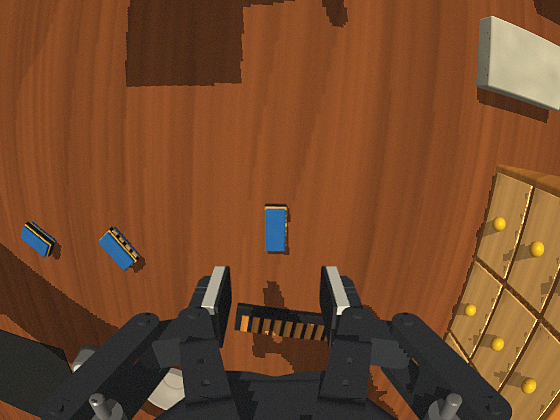

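The mini at (276,230) is centred and the comb clear at (280,320). I descend and grip.

Request:
play_rows(commands=[[-0.002,0,0.035,0.6],[-0.0016,0,0.03,0],[0,0,0.02,0],[0,0,0.008,0],[0,0,0,0],[0,0,0,0]])

```text
t: 28.3
eef_pos: [0.6425, -0.268, 0.1777]
tool_rot: [0.001, 0.685, 0.729, 0.001]
contact_force: [0.1, -0.8, -0.6]
gripper_width: 0.524
```

Request:
play_rows(commands=[[0,0,0,0],[0,0,0,0],[0,0,0,0],[0,0,0,0],[0,0,0,0]], claw=0.0, force=50)

```text
t: 28.8
eef_pos: [0.6423, -0.2681, 0.1773]
tool_rot: [0.001, 0.685, 0.729, 0.001]
contact_force: [-0.5, 0.6, 6.4]
gripper_width: 0.17
```

Request:
play_rows(commands=[[0,0,-0.02,0],[0,0,-0.045,0],[0,0,-0.045,0],[0,0,-0.04,0],[0,0,0,0]])

```text
t: 29.3
eef_pos: [0.6431, -0.2696, 0.3341]
tool_rot: [0.006, 0.685, 0.729, 0.002]
contact_force: [-0.5, -0.3, -0.4]
gripper_width: 0.17
```

```bash
cat > place.py <<'E'
from h import *
import sys
th=np.radians(1.75); ox=np.array([-np.sin(th),np.cos(th)]); oy=np.array([-np.cos(th),-np.sin(th)]); C=np.array([.5332,.0705])
u,v,z=[float(x) for x in sys.argv[1:4]]
p=C+u/1000*ox+v/1000*oy; goto([*p,z],1.8,True)
E
python3 place.py -19 -13 .175
```

```text
t 29.30 pos [ 0.6431 -0.2696  0.3341] ydir 3.53 shift(mm) [326.9 -76.3   1.7] |d| 336 turn 1.73 (or -178.27) F [-0.5 -0.3 -0.4] g 0.170 q7 0.64
```

Request:
play_rows(commands=[[0.03,-0.008,0,1.7],[0.042,-0.0095,0,0],[0.042,-0.0095,0,0],[0.042,-0.0095,0,0],[0.042,-0.0095,0,0],[0.042,-0.0095,0,0],[0.042,-0.0095,0,0],[0.03,-0.007,0,0],[0.015,-0.003,0,0],[0,0,0,0],[0,0,0,0]])

```text
t: 30.4
eef_pos: [0.5554, 0.0546, 0.3261]
tool_rot: [0.001, 0.696, 0.718, -0.0]
contact_force: [0.0, 0.1, -0.4]
gripper_width: 0.174
```

```bash
python3 place.py -19 -13 .055; python3 -c "
from h import *
c=grab('wrist','q1')"
```

```text
t 30.40 pos [0.5554 0.0546 0.3261] ydir 1.79 shift(mm) [ -2.4  -8.8 116.1] |d| 116 turn -0.01 (or 179.99) F [ 0.   0.1 -0.4] g 0.174 q7 0.07
```

View pics/q1.png

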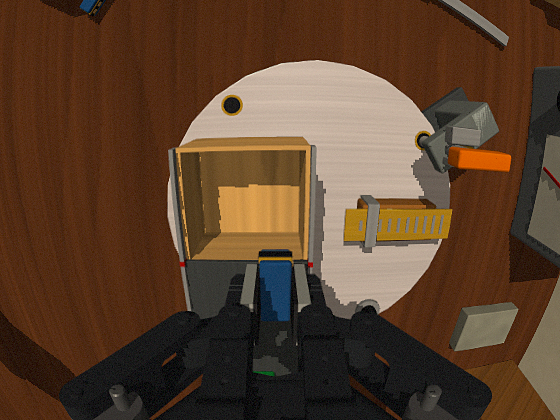

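Request:
play_rows(commands=[[-0.0024,-0.0088,0.02,0],[0,0,0.035,0],[0,0,0.035,0],[0,0,0.02,0],[0,0,0.006,0],[0,0,0,0],[0,0,0,0]])

```text
t: 31.15
eef_pos: [0.5468, 0.0508, 0.2137]
tool_rot: [-0.001, 0.697, 0.717, 0.001]
contact_force: [-20.0, 1.4, 48.2]
gripper_width: 0.16
```

```bash
python3 place.py -19 -13 .055; python3 -c "
from h import *
c=grab('wrist','q2')"
```

```text
t 31.15 pos [0.5468 0.0508 0.2137] ydir 1.62 shift(mm) [ 1.1 -0.   3.7] |d| 4 turn -0.18 (or 179.82) F [-20.    1.4  48.2] g 0.160 q7 0.18
```

View pics/q2.png

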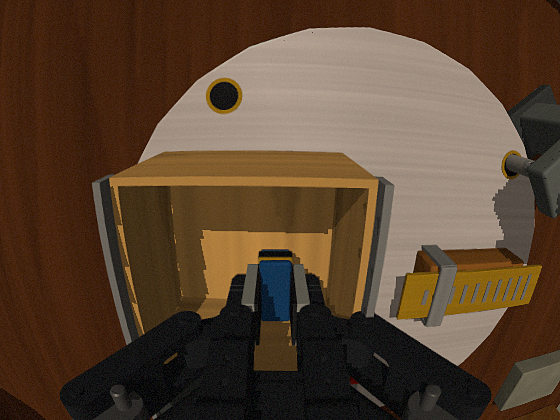

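The force is 48 N: the outer finger linkage is bearing on the rail. I back up at once and will release from higher, nearer the middle.

Request:
play_rows(commands=[[0,0,-0.012,0],[0,0,-0.008,0],[0,0,0,0],[0,0,0,0]])

```text
t: 31.6
eef_pos: [0.5466, 0.0528, 0.2295]
tool_rot: [0.0, 0.696, 0.718, -0.0]
contact_force: [0.9, 0.1, -0.8]
gripper_width: 0.161
```

```bash
python3 place.py -19 -10 .07; python3 sh.py wrist q3
python3 - <<'E'
from h import *
c=grab('side'); cv2.imwrite('pics/q3s.png',cv2.resize(c['frame'][130:280,200:380],None,fx=4,fy=4,interpolation=cv2.INTER_CUBIC))
E
```

```text
t 31.60 pos [0.5466 0.0528 0.2295] ydir 1.81 shift(mm) [-0.9 -2.8  4.5] |d| 5 turn 0.01 (or -179.99) F [ 0.9  0.1 -0.8] g 0.161 q7 0.16
edge v 0.02 None
edge v 0.035 None
edge v 0.05 None
edge v 0.065 None
edge v 0.08 None
```

View pics/q3s.png

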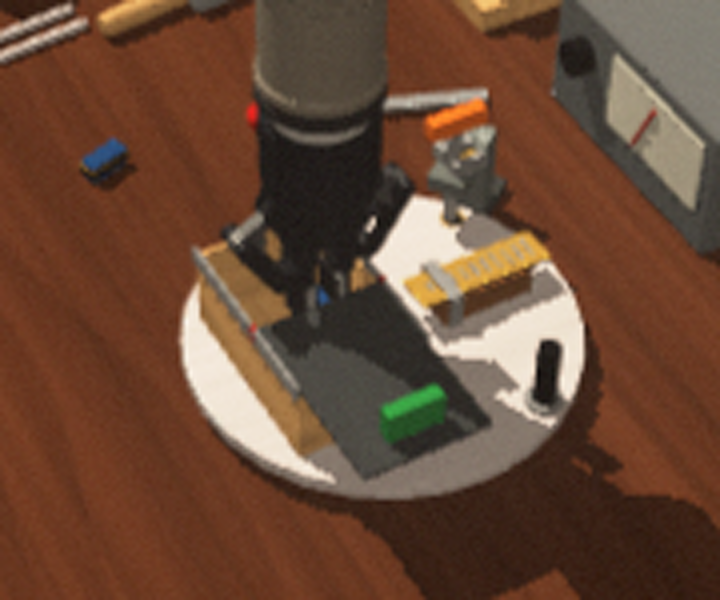

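Side view: the wide knuckles reach over the rails, while the shutter and rib are undisturbed. There is no contact now, so I release here for a drop of about 25 mm.

Request:
play_rows(commands=[[0,-0.003,-0.001,0],[0,0,0,0],[0,0,0,0]])

```text
t: 32.0
eef_pos: [0.5433, 0.0535, 0.2305]
tool_rot: [-0.0, 0.695, 0.719, -0.0]
contact_force: [0.2, 0.4, -0.1]
gripper_width: 0.159
```

Request:
play_rows(commands=[[0,0,0,0],[0,0,0,0],[0,0,0,0],[0,0,-0.03,0],[0,0,-0.04,0],[0,0,-0.03,0],[0,0,0,0],[0,0,0,0]], claw=0.03)

```text
t: 32.8
eef_pos: [0.5434, 0.0535, 0.3311]
tool_rot: [0.0, 0.695, 0.719, 0.001]
contact_force: [0.5, 0.3, 0.4]
gripper_width: 0.348
```

```bash
python3 -c "
from h import *
c=grab('wrist','q4')
goto([.5116,-.297,.11],42.3,True)"
```

```text
t 32.85 pos [0.543  0.0536 0.3302] ydir 1.89 shift(mm) [-349.3  -42.9   65.2] |d| 358 turn -40.41 (or 139.59) F [ 0.4 -0.6 -0.1] g 0.352 q7 0.07
```

View pics/q4.png

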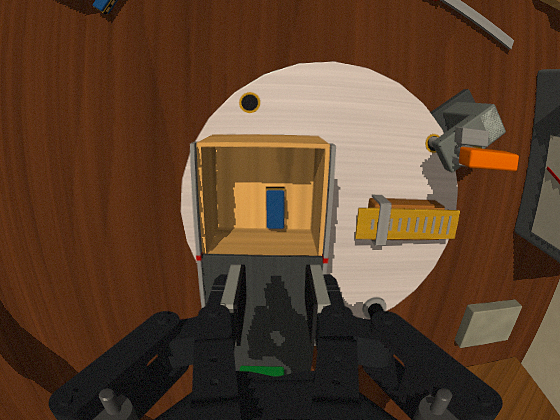

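The first mini lies flat in the bay at (275,208), and the shutter edge is still level with the marks.

Request:
play_rows(commands=[[0,0,0,-8],[0,0,0,-8],[0,0,0,-8],[0,0,0,-8],[0,0,0,-8.4],[-0.025,-0.028,0,0],[-0.031,-0.034,0,0],[-0.031,-0.034,0,0],[-0.031,-0.034,0,0],[-0.031,-0.034,0.01,0],[-0.031,-0.034,0.02,0],[-0.031,-0.034,0.02,0],[-0.027,-0.0272,0.015,0],[0,0,0,0],[0,0,0,0]], claw=0.045)

```text
t: 34.35
eef_pos: [0.5107, -0.2974, 0.2639]
tool_rot: [-0.002, 0.406, 0.914, -0.0]
contact_force: [0.5, 0.7, 0.2]
gripper_width: 0.529
```

```bash
python3 mini.py p2
```

```text
mini [264 206  21  44 877] [ 0.5106 -0.2974] [0.014  0.0332] jaw 42.2 medz 0.0157
t 34.40 pos [ 0.5114 -0.2961  0.2645] ydir 42.26 shift(mm) [-0.7 -1.4 87.5] |d| 88 turn 0.09 (or -179.91) F [-0.5  0.6 -0. ] g 0.525 q7 1.41
```

Request:
play_rows(commands=[[0,0,0.035,0],[-0.0005,-0.001,0.03,0],[0,0,0.016,0],[0,0,0.006,0],[0,0,0,0],[0,0,0,0]])

```text
t: 35.0
eef_pos: [0.512, -0.2978, 0.18]
tool_rot: [0.001, 0.404, 0.915, 0.0]
contact_force: [0.1, -0.8, 0.2]
gripper_width: 0.531
```

Request:
play_rows(commands=[[0,0,0,0],[0,0,0,0],[0,0,0,0],[0,0,0,0],[0,0,0,0]], claw=0.0)

```text
t: 35.5
eef_pos: [0.5118, -0.298, 0.1801]
tool_rot: [0.001, 0.405, 0.914, 0.0]
contact_force: [-0.5, 1.5, 5.6]
gripper_width: 0.167
```

Request:
play_rows(commands=[[0,0,-0.02,0],[0,0,-0.045,0],[0,0,-0.045,0],[0,0,-0.04,0],[0,0,0,8],[0,0,0,8],[0,0,0,8],[0,0,0,8],[0,0,0,8.4],[0,0,0,0]])

```text
t: 36.5
eef_pos: [0.5114, -0.2976, 0.329]
tool_rot: [0.0, 0.696, 0.718, -0.0]
contact_force: [0.7, -0.6, -0.0]
gripper_width: 0.171
```

```bash
python3 place.py 19 -8 .175; python3 place.py 19 5 .175
```

```text
t 36.50 pos [ 0.5114 -0.2976  0.329 ] ydir 1.81 shift(mm) [386.2  41.5  -1.1] |d| 388 turn 0.01 (or -179.99) F [ 0.7 -0.6 -0. ] g 0.171 q7 0.77
t 36.50 pos [ 0.5114 -0.2976  0.329 ] ydir 1.81 shift(mm) [386.2  28.5  -1.1] |d| 387 turn 0.01 (or -179.99) F [ 0.7 -0.6 -0. ] g 0.171 q7 0.77
```

Request:
play_rows(commands=[[0.03,0.003,0,0],[0.045,0.0045,0,0],[0.045,0.0045,0,0],[0.045,0.0045,0,0],[0.045,0.0045,0,0],[0.045,0.0045,0,0],[0.045,0.0045,0,0],[0.045,0.0045,0,0],[0.029,0.003,0,0],[0.012,0.001,0,0],[0,0,0,0],[0,0,0,0]])

```text
t: 37.7
eef_pos: [0.5371, 0.0875, 0.329]
tool_rot: [0.0, 0.696, 0.718, -0.0]
contact_force: [-0.4, 0.2, 0.1]
gripper_width: 0.165
```

```bash
python3 place.py 19 -5 .076; python3 -c "
from h import *
c=grab('wrist','q5')"
```

```text
t 37.70 pos [0.5371 0.0875 0.329 ] ydir 1.85 shift(mm) [ 2.2  0.5 98. ] |d| 98 turn 0.05 (or -179.95) F [-0.4  0.2  0.1] g 0.165 q7 0.03
```

View pics/q5.png

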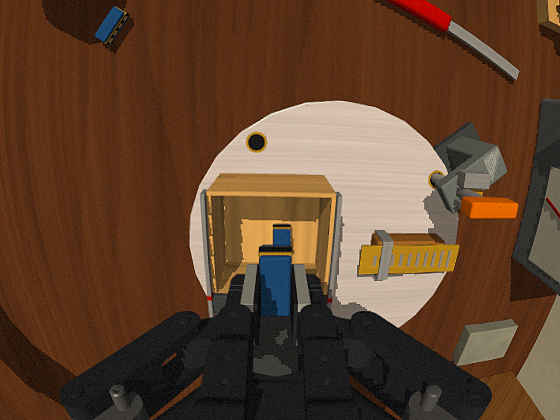

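```bash
cat > inbay.py <<'E'
from h import *
from m import blobs
import sys
th=np.radians(1.75); ox=np.array([-np.sin(th),np.cos(th)]); oy=np.array([-np.cos(th),-np.sin(th)]); C=np.array([.5332,.0705])
def inbay(name,fn):
    c=grab(name,fn); P=cloud(c)
    for mm,s,cen in blobs(c,(100,100,30),(125,255,255),12):
        p=P[mm]; md=np.nanmedian(p,0); d=md[:2]-C; u,v=d@ox,d@oy
        if abs(u)<.06 and abs(v)<.06: print(name,s,'uvz',(u*1000).round(1),(v*1000).round(1),md[2].round(4))
    d=P[...,:2]-C; u=d@ox; v=d@oy; f=(abs(P[...,2]-.027)<.003)&(abs(u)<.06)&(abs(v)<.05); 
    if f.sum()>50: print('floor',np.percentile(u[f],[.5,99.5])*1000,np.percentile(v[f],[.5,99.5])*1000)
    r=(abs(P[...,2]-.084)<.002)&(abs(u)<.06)&(abs(v)<.06)
    if r.sum()>50: print('rim',np.percentile(u[r],[.5,99.5])*1000,np.percentile(v[r],[.5,99.5])*1000)
if __name__=='__main__': inbay(sys.argv[1],sys.argv[2])
E
python3 inbay.py wrist q6; python3 inbay.py scene q6s; python3 inbay.py side q6d
```

```text
wrist [275 224  13   1  13] uvz 1.0 -9.8 0.0346
wrist [272 229  18  17 288] uvz -6.2 -9.1 0.0427
wrist [ 259  256   33   60 1805] uvz 20.0 -4.8 0.1647
floor [-40.395398    59.20287814] [-46.48158525  46.26550205]
rim [-37.98878986  44.83962835] [-46.97207964  44.93059225]
scene [303 173   3   5  13] uvz 6.1 -4.0 0.1647
scene [294 203   8   5  20] uvz -12.9 -12.3 0.0431
floor [-54.72529302  55.29391224] [-49.3483956   40.68888705]
rim [-59.67720482  42.94707149] [-51.33664821  44.55375049]
side [270 167   5   8  27] uvz 8.5 -7.7 0.1639
floor [-57.94942823  54.0073796 ] [-45.2347415   49.74672714]
rim [-59.3812919   41.34500785] [-47.5956123   48.55330758]
```

Request:
play_rows(commands=[[0.002,0,0.03,0],[0,0,0.035,0],[0,0,0.025,0],[0,0,0.008,0],[0,0,0,0],[0,0,0,0]])

```text
t: 38.5
eef_pos: [0.5378, 0.0908, 0.2319]
tool_rot: [0.0, 0.696, 0.718, 0.001]
contact_force: [-0.1, -0.6, 0.5]
gripper_width: 0.171
```

Request:
play_rows(commands=[[0,0,0,0],[0,0,0,0],[0,0,0,0],[0,0,-0.03,0],[0,0,-0.04,0],[0,0,-0.03,0],[0,0,0,0],[0,0,0,0]], claw=0.03)

```text
t: 39.3
eef_pos: [0.5372, 0.0915, 0.3315]
tool_rot: [0.0, 0.695, 0.719, 0.001]
contact_force: [-0.0, -1.2, 0.3]
gripper_width: 0.356
```

```bash
python3 inbay.py wrist q7; python3 -c "
from h import *
goto([.4185,-.298,.11],59.5,True)"
```

```text
wrist [268 202  17  26 434] uvz 17.1 -6.2 0.0426
wrist [273 233  17  35 561] uvz -16.0 -10.2 0.0427
floor [-40.34321005  59.30310888] [-47.63663983  46.25838861]
rim [-38.7119096   44.96565931] [-46.86851149  44.72294273]
t 39.35 pos [0.5368 0.0915 0.3306] ydir 1.89 shift(mm) [-385.4 -131.    65.5] |d| 412 turn -57.61 (or 122.39) F [ 0.   0.3 -0.6] g 0.350 q7 0.03
```

View pics/q7.png

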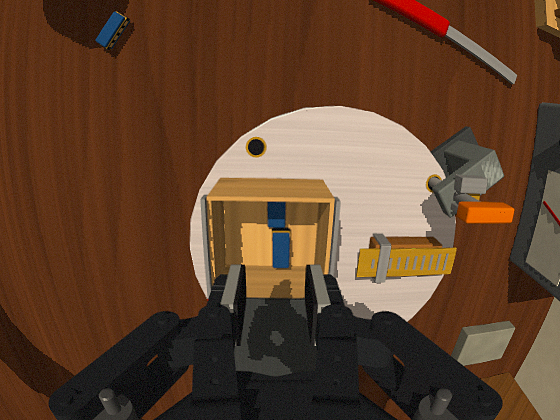

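Two are in. Next is the mini at (0.4185, −0.298).

Request:
play_rows(commands=[[0,0,0,-8.2],[0,0,0,-8.2],[0,0,0,-8.2],[0,0,0,-8.2],[0,0,0,-8.2],[0,0,0,-8.3],[0,0,0,-8.3],[-0.008,-0.032,0,0],[-0.0105,-0.0435,0,0],[-0.0105,-0.0435,0,0],[-0.0105,-0.0435,0,0],[-0.0105,-0.0435,0,0],[-0.0105,-0.0435,0,0],[-0.0105,-0.0435,0.01,0],[-0.0105,-0.0435,0.02,0],[-0.0105,-0.0435,0.02,0],[-0.0037,-0.0155,0.015,0],[0,0,0,0],[0,0,0,0]], claw=0.045)

```text
t: 41.25
eef_pos: [0.4184, -0.2975, 0.2648]
tool_rot: [-0.001, 0.264, 0.965, 0.0]
contact_force: [-0.4, 1.0, 0.3]
gripper_width: 0.527
```

```bash
python3 mini.py p3
```

```text
mini [262 205  21  43 856] [ 0.4173 -0.2984] [0.0142 0.0326] jaw 58.6 medz 0.0156
t 41.30 pos [ 0.419  -0.297   0.2654] ydir 59.54 shift(mm) [ 0.6 -2.1 88.4] |d| 88 turn 0.93 (or -179.07) F [-0.6  0.5 -0.4] g 0.526 q7 1.81
```

Request:
play_rows(commands=[[0,0,0.035,0.5],[0,-0.0018,0.03,0],[0,0,0.016,0],[0,0,0.007,0],[0,0,0,0],[0,0,0,0]])

```text
t: 41.9
eef_pos: [0.4185, -0.2992, 0.1788]
tool_rot: [0.001, 0.267, 0.964, -0.0]
contact_force: [0.9, -0.3, 0.2]
gripper_width: 0.527
```

Request:
play_rows(commands=[[0,0,0,0],[0,0,0,0],[0,0,0,0],[0,0,0,0],[0,0,0,0]], claw=0.0)

```text
t: 42.4
eef_pos: [0.4182, -0.2997, 0.1789]
tool_rot: [0.001, 0.267, 0.964, 0.0]
contact_force: [-0.8, 1.0, 7.0]
gripper_width: 0.175
```

Request:
play_rows(commands=[[0,0,-0.02,0],[0,0,-0.045,0],[0,0,-0.045,0],[0,0,-0.04,0],[0,0,0,8.1],[0,0,0,8.1],[0,0,0,8.1],[0,0,0,8.1],[0,0,0,8.1],[0,0,0,8.1],[0,0,0,8.1],[0,0,0,0]])

```text
t: 43.6
eef_pos: [0.4177, -0.2994, 0.328]
tool_rot: [0.0, 0.693, 0.721, -0.0]
contact_force: [-0.3, 0.1, -0.7]
gripper_width: 0.166
```

```bash
python3 place.py -10 13 .175
```

```text
t 43.60 pos [ 0.4177 -0.2994  0.328 ] ydir 2.21 shift(mm) [355.3 116.5  -2. ] |d| 374 turn 0.41 (or -179.59) F [-0.3  0.1 -0.7] g 0.166 q7 0.89
```

Request:
play_rows(commands=[[0.03,0.01,0,0.4],[0.043,0.0141,0,0],[0.043,0.0141,0,0],[0.043,0.0141,0,0],[0.043,0.0141,0,0],[0.043,0.0141,0,0],[0.043,0.0141,0,0],[0.036,0.0115,0,0],[0.022,0.007,0,0],[0.009,0.0035,0,0],[0,0,0,0],[0,0,0,0]])

```text
t: 44.8
eef_pos: [0.5221, 0.0575, 0.3279]
tool_rot: [0.0, 0.696, 0.718, -0.0]
contact_force: [-0.3, -0.7, 0.1]
gripper_width: 0.17
```

```bash
python3 place.py -10 13 .078
```

```text
t 44.80 pos [0.5221 0.0575 0.3279] ydir 1.83 shift(mm) [ 2.7 -1.5 94.9] |d| 95 turn 0.03 (or -179.97) F [-0.3 -0.7  0.1] g 0.170 q7 0.13
```

Request:
play_rows(commands=[[0.002,-0.0015,0.03,0],[0,0,0.035,0],[0,0,0.023,0],[0,0,0.007,0],[0,0,0,0],[0,0,0,0]])

```text
t: 45.4
eef_pos: [0.5214, 0.0601, 0.234]
tool_rot: [0.0, 0.696, 0.718, 0.001]
contact_force: [0.5, -0.0, 0.2]
gripper_width: 0.173
```

Request:
play_rows(commands=[[0,0,0,0],[0,0,0,0],[0,0,0,0],[0,0,-0.03,0],[0,0,-0.04,0],[0,0,-0.03,0],[0,0,0,0],[0,0,0,0]], claw=0.03)

```text
t: 46.2
eef_pos: [0.5209, 0.0613, 0.3334]
tool_rot: [0.0, 0.695, 0.719, 0.001]
contact_force: [-0.5, 0.0, -1.1]
gripper_width: 0.354
```

```bash
python3 inbay.py wrist q8; python3 m.py | grep blue;python3 -c "
from h import *
goto([.5035,.300,.11],-70.5,True)"
```

```text
wrist [288 160  18  34 586] uvz 19.2 -5.6 0.0427
wrist [267 189  18  38 655] uvz -6.9 11.3 0.0426
wrist [292 200  18  37 610] uvz -16.5 -9.9 0.0426
floor [-40.52618699  59.44390628] [-46.52462167  46.40454523]
rim [-38.9685038   44.17227862] [-46.31359213  44.51076331]
scene blue [321, 145, 10, 4, 32] [325.7 146.2] [0.3783 0.2572 0.0154] zr [0.005 0.021] [0.3791 0.2558 0.016 ]
scene blue [355, 166, 9, 7, 29] [359.1 168.8] [0.5028 0.301  0.0148] zr [0.01  0.018] [0.5049 0.2997 0.016 ]
scene blue [291, 196, 9, 6, 27] [295.3 198.8] [0.5228 0.0621 0.0421] zr [0.039 0.046] [0.5089 0.0715 0.016 ]
scene blue [302, 197, 10, 6, 25] [306.3 199.4] [0.5396 0.0894 0.0422] zr [0.039 0.045] [0.526  0.0991 0.016 ]
scene blue [295, 203, 7, 5, 21] [297.7 204.8] [0.5453 0.0569 0.0424] zr [0.037 0.047] [0.5306 0.0675 0.016 ]
side blue [221, 165, 10, 7, 30] [225.6 168.3] [0.5029 0.2977 0.0153] zr [0.011 0.021] [0.5021 0.297  0.016 ]
side blue [188, 188, 7, 9, 37] [190.8 192. ] [0.3771 0.2523 0.015 ] zr [0.011 0.019] [0.3765 0.2522 0.016 ]
t 46.35 pos [0.5204 0.0612 0.3318] ydir 1.89 shift(mm) [239.2  -8.8  66.7] |d| 249 turn 72.39 (or -107.61) F [ 0.6 -0.8 -0.1] g 0.346 q7 0.12
```

View pics/q8.png

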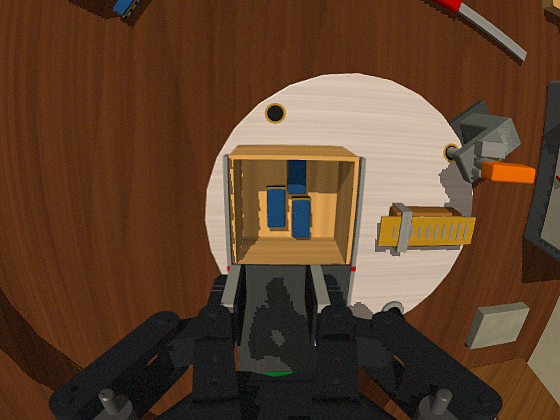

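Three are in. Next is the mini at (0.5035, 0.300).

Request:
play_rows(commands=[[0,0,0,8],[0,0,0,8],[0,0,0,8],[0,0,0,8],[0,0,0,8],[0,0,0,8],[0,0,0,8.1],[0,0,0,8.1],[0,0,0,8.1],[0.009,-0.032,0,0],[0.0115,-0.0415,0,0],[0.0115,-0.0415,0.006,0],[0.0115,-0.0415,0.02,0],[0.0115,-0.0415,0.02,0],[0.0088,-0.0327,0.02,0],[0,0,0,0],[0,0,0,0]], claw=0.045)

```text
t: 48.05
eef_pos: [0.5031, 0.3001, 0.2652]
tool_rot: [0.001, 0.985, 0.171, -0.001]
contact_force: [0.6, -0.4, -0.9]
gripper_width: 0.527
```

```bash
python3 mini.py p4
```

```text
mini [264 202  21  44 859] [0.5037 0.3017] [0.0332 0.0142] jaw 109.0 medz 0.0156
t 48.10 pos [0.5037 0.2988 0.2662] ydir -70.47 shift(mm) [ 1.  -2.9 89.2] |d| 89 turn 0.57 (or -179.43) F [ 0.7 -1.3  0.2] g 0.526 q7 -1.22
```

Request:
play_rows(commands=[[0.001,-0.0015,0.035,0.5],[0,-0.001,0.03,0],[0,0,0.016,0],[0,0,0.007,0],[0,0,0,0],[0,0,0,0]])

```text
t: 48.7
eef_pos: [0.5046, 0.3022, 0.18]
tool_rot: [-0.0, 0.986, 0.165, 0.001]
contact_force: [0.1, 0.4, -0.4]
gripper_width: 0.529
```

Request:
play_rows(commands=[[0,0,0,0],[0,0,0,0],[0,0,0,0],[0,0,0,0],[0,0,0,0]], claw=0.0)

```text
t: 49.2
eef_pos: [0.5043, 0.3027, 0.18]
tool_rot: [-0.001, 0.986, 0.166, 0.001]
contact_force: [-1.2, -0.2, 6.1]
gripper_width: 0.167
```

Request:
play_rows(commands=[[0,0,-0.02,0],[0,0,-0.045,0],[0,0,-0.045,0],[0,0,-0.04,0],[0,0,0,-8],[0,0,0,-8],[0,0,0,-8],[0,0,0,-8],[0,0,0,-8],[0,0,0,-8],[0,0,0,-8.2],[0,0,0,-8.2],[0,0,0,-8.2],[0,0,0,0]])

```text
t: 50.6
eef_pos: [0.5039, 0.3022, 0.3293]
tool_rot: [-0.0, 0.696, 0.718, 0.0]
contact_force: [0.1, 0.3, -0.4]
gripper_width: 0.166
```

```bash
python3 place.py 12 14 .175
```

```text
t 50.60 pos [0.5039 0.3022 0.3293] ydir 1.72 shift(mm) [-220.4    8.3   -0.9] |d| 221 turn -0.08 (or 179.92) F [ 0.1  0.3 -0.4] g 0.166 q7 -0.26
```

Request:
play_rows(commands=[[-0.03,0.003,0,0],[-0.044,0.004,0,0],[-0.044,0.004,0,0],[-0.044,0.004,0,0],[-0.044,0.004,0,0],[-0.026,0.0015,0,0],[-0.012,0.0005,0,0],[0,0,0,0],[0,0,0,0]])

```text
t: 51.5
eef_pos: [0.532, 0.0608, 0.3287]
tool_rot: [-0.0, 0.697, 0.717, 0.0]
contact_force: [0.3, 0.4, -0.2]
gripper_width: 0.168
```

```bash
python3 place.py -12 1 .08
```

```text
t 51.50 pos [0.532  0.0608 0.3287] ydir 1.69 shift(mm) [-2.5  0.5 93.7] |d| 94 turn -0.11 (or 179.89) F [ 0.3  0.4 -0.2] g 0.168 q7 0.15
```

Request:
play_rows(commands=[[-0.002,0.0005,0.03,0],[0,0,0.035,0],[0,0,0.022,0],[0,0,0.007,0],[0,0,0,0],[0,0,0,0]])

```text
t: 52.1
eef_pos: [0.5331, 0.0581, 0.2357]
tool_rot: [0.0, 0.696, 0.718, 0.001]
contact_force: [0.4, -0.2, 0.3]
gripper_width: 0.171
```

Request:
play_rows(commands=[[0,0,0,0],[0,0,0,0],[0,0,0,0],[0,0,-0.03,0],[0,0,-0.04,0],[0,0,-0.03,0],[0,0,0,0],[0,0,0,0]], claw=0.03)

```text
t: 52.9
eef_pos: [0.5326, 0.0574, 0.3354]
tool_rot: [0.0, 0.697, 0.717, 0.001]
contact_force: [-0.4, -0.8, -1.8]
gripper_width: 0.354
```

```bash
python3 inbay.py wrist q9; python3 -c "
from h import *
goto([.378,.2545,.11],-36.6,True)"
```

```text
wrist [274 153  18  35 605] uvz 19.9 -5.7 0.0427
wrist [253 184  18  37 509] uvz -6.2 12.4 0.0426
wrist [ 268  195   28   40 1005] uvz -14.1 -4.5 0.0582
floor [-40.49051949  59.35862291] [-46.18054218  44.97963238]
rim [-39.15192275  43.85924383] [-46.26575977  44.81389256]
t 52.95 pos [0.5322 0.0574 0.3345] ydir 1.69 shift(mm) [ 201.5 -148.3   69.7] |d| 260 turn 38.29 (or -141.71) F [ 0.1 -0.2 -0.8] g 0.351 q7 0.15
```

View pics/q9.png

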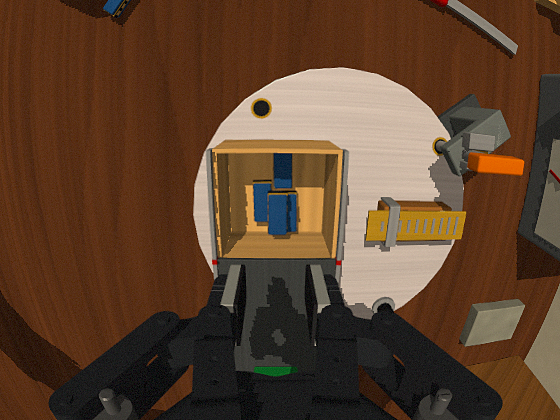

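Four are in. Last is the mini at (0.378, 0.2545).

Request:
play_rows(commands=[[0,0,0,7.6],[0,0,0,7.6],[0,0,0,7.6],[0,0,0,7.7],[0,0,0,7.7],[0.009,-0.033,0,0],[0.012,-0.0435,0,0],[0.012,-0.0435,0.01,0],[0.012,-0.0435,0.02,0],[0.012,-0.0435,0.02,0],[0.0093,-0.0343,0.02,0],[0,0,0,0],[0,0,0,0]], claw=0.045)

```text
t: 54.25
eef_pos: [0.3773, 0.2542, 0.2638]
tool_rot: [0.001, 0.893, 0.451, -0.001]
contact_force: [0.2, -0.2, 0.5]
gripper_width: 0.526
```

```bash
python3 mini.py p5
```

```text
mini [263 201  21  44 871] [0.3775 0.2573] [0.0329 0.0141] jaw 144.0 medz 0.0156
t 54.30 pos [0.3782 0.2535 0.2644] ydir -36.55 shift(mm) [ 2.8 -2.9 87.4] |d| 88 turn -0.59 (or 179.41) F [ 0.3  0.3 -0.1] g 0.525 q7 -0.80
```

Request:
play_rows(commands=[[0.001,-0.0013,0.035,-0.5],[0.001,-0.001,0.03,0],[0,0,0.015,0],[0,0,0.006,0],[0,0,0,0],[0,0,0,0]])

```text
t: 54.9
eef_pos: [0.3783, 0.2567, 0.1796]
tool_rot: [-0.0, 0.891, 0.453, 0.001]
contact_force: [-0.4, 0.1, 0.4]
gripper_width: 0.527
```

Request:
play_rows(commands=[[0,0,0,0],[0,0,0,0],[0,0,0,0],[0,0,0,0],[0,0,0,0]], claw=0.0)

```text
t: 55.4
eef_pos: [0.3777, 0.2573, 0.1797]
tool_rot: [-0.0, 0.891, 0.454, 0.001]
contact_force: [-1.0, -0.6, 7.5]
gripper_width: 0.168
```

Request:
play_rows(commands=[[0,0,-0.02,0],[0,0,-0.045,0],[0,0,-0.045,0],[0,0,-0.04,0],[0,0,0,-7.6],[0,0,0,-7.6],[0,0,0,-7.6],[0,0,0,-7.6],[0,0,0,-7.6],[0,0,0,0],[0,0,0,0]])

```text
t: 56.5
eef_pos: [0.3774, 0.257, 0.3291]
tool_rot: [-0.0, 0.696, 0.718, 0.0]
contact_force: [0.4, 1.2, -0.8]
gripper_width: 0.168
```

```bash
python3 place.py 19 0 .175
```

```text
t 56.50 pos [0.3774 0.257  0.3291] ydir 1.76 shift(mm) [-172.2  150.    -1.1] |d| 228 turn -0.04 (or 179.96) F [ 0.4  1.2 -0.8] g 0.168 q7 -0.38
```

Request:
play_rows(commands=[[-0.025,0.02,0,0],[-0.034,0.0275,0,0],[-0.034,0.0275,0,0],[-0.034,0.0275,0,0],[-0.026,0.0215,0,0],[-0.017,0.014,0,0],[0,0,0,0],[0,0,0,0]])

```text
t: 57.3
eef_pos: [0.521, 0.0919, 0.3286]
tool_rot: [-0.0, 0.696, 0.718, -0.0]
contact_force: [-0.5, -0.6, -0.1]
gripper_width: 0.167
```

```bash
python3 place.py 20 12 .08
```

```text
t 57.30 pos [0.521  0.0919 0.3286] ydir 1.82 shift(mm) [-1.8 -0.5 93.6] |d| 94 turn 0.02 (or -179.98) F [-0.5 -0.6 -0.1] g 0.167 q7 0.13
```

Request:
play_rows(commands=[[-0.001,0,0.03,0],[0,0,0.035,0],[0,0,0.022,0],[0,0,0.006,0],[0,0,0,0],[0,0,0,0]])

```text
t: 57.9
eef_pos: [0.5241, 0.092, 0.2388]
tool_rot: [0.003, 0.695, 0.719, 0.004]
contact_force: [3.8, -2.2, 20.1]
gripper_width: 0.169
```

Request:
play_rows(commands=[[0,0,0,0],[0,0,0,0],[0,0,0,0],[0,0,-0.03,0],[0,0,-0.04,0],[0,0,-0.03,0],[0,0,0,0],[0,0,0,0]], claw=0.03)

```text
t: 58.7
eef_pos: [0.5205, 0.0921, 0.3357]
tool_rot: [-0.001, 0.694, 0.72, 0.0]
contact_force: [0.1, 0.4, 0.0]
gripper_width: 0.352
```

```bash
python3 inbay.py wrist q10; python3 m.py|grep blue; python3 -c "
from h import *
goto([.5385,-.0865,.19],-88.2,True)
goto([.5385,-.0865,.19],91.8,True)"
```

```text
wrist [267 204  17  56 534] uvz -9.8 13.6 0.0428
wrist [ 286  204   22   64 1020] uvz -3.2 -7.4 0.0429
wrist [252 210  17   6  52] uvz 24.3 23.8 0.0616
floor [-41.7118965   59.42840154] [-48.05107894  47.74216447]
rim [-39.13859541  43.44097465] [-45.8135503   44.87387764]
scene blue [302, 191, 10, 12, 52] [305.6 197.3] [0.5368 0.0878 0.0453] zr [0.038 0.067] [0.5187 0.1009 0.016 ]
scene blue [291, 197, 8, 6, 25] [294.7 199.2] [0.5234 0.0613 0.0413] zr [0.039 0.045] [0.5092 0.0695 0.016 ]
scene blue [294, 202, 8, 6, 29] [297.4 204.6] [0.5435 0.059  0.0416] zr [0.032 0.045] [0.5295 0.0672 0.016 ]
t 58.85 pos [0.5204 0.0915 0.3345] ydir 2.01 shift(mm) [-178.5   11.9  -10.4] |d| 179 turn -89.79 (or 90.21) F [ 0.2  0.6 -0. ] g 0.351 q7 0.13
t 58.85 pos [0.5204 0.0915 0.3345] ydir 2.01 shift(mm) [-178.5   11.9  -10.4] |d| 179 turn -89.79 (or 90.21) F [ 0.2  0.6 -0. ] g 0.351 q7 0.13
```

View pics/q10.png

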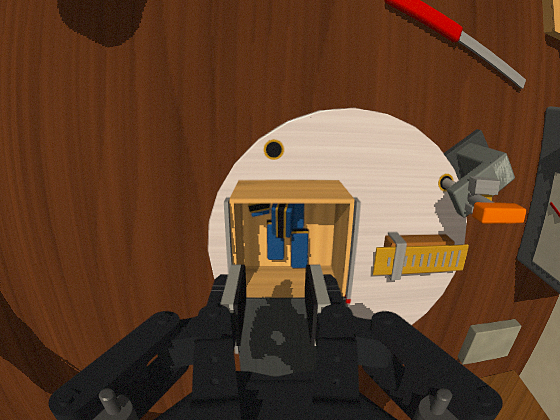

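```bash
python3 - <<'E'
from h import *
c=grab('wrist'); P=cloud(c); 
cr=c['frame'][170:310,220:370]; cv2.imwrite('pics/q11.png',cv2.resize(cr,None,fx=4,fy=4,interpolation=cv2.INTER_CUBIC))
z=P[170:310,220:370,2]; 
C=np.array([.5332,.0705]); d=P[...,:2]-C; m=(abs(d[...,0])<.038)&(abs(d[...,1])<.036)&(P[...,2]<.12); print(np.nanpercentile(P[...,2][m],[50,95,99,100]))
c=grab('scene'); cv2.imwrite('pics/q11s.png',cv2.resize(c['frame'][150:250,250:370],None,fx=5,fy=5,interpolation=cv2.INTER_CUBIC))
E
```

```text
[0.02813372 0.06942104 0.07268564 0.07515198]
```

View pics/q11.png

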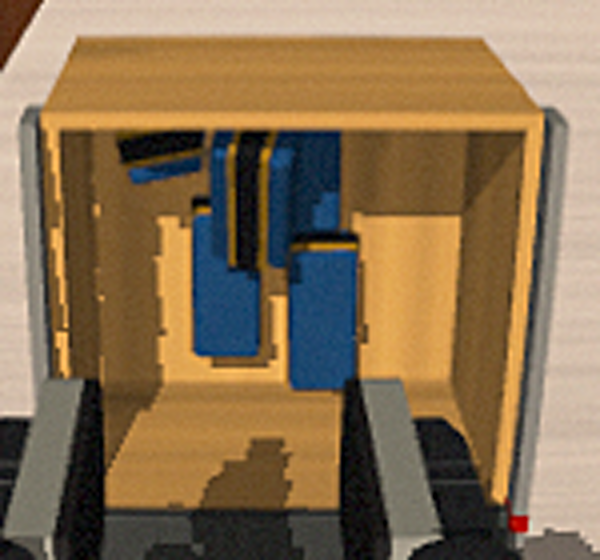

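View pics/q11s.png

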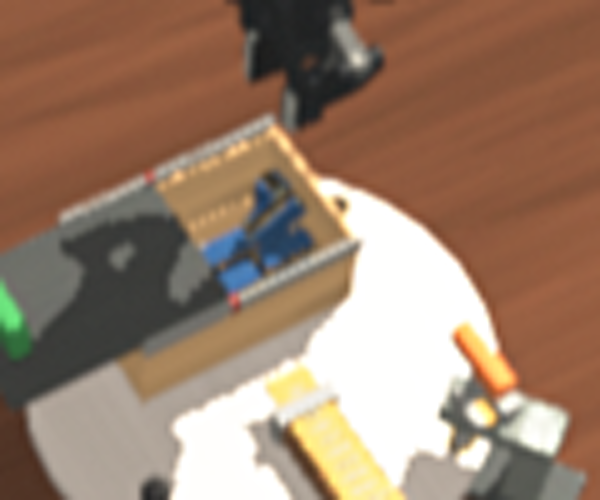

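All five are in the bay: two flat, one beneath, one on its side, and one leaning in the corner. Everything tops out below 0.076 m, against a rim at 0.084 m. Now I close the shutter.

Request:
play_rows(commands=[[0,0,0,8.2],[0,0,0,8.2],[0,0,0,8.2],[0,0,0,8.2],[0,0,0,8.2],[0,0,0,8.2],[0,0,0,8.2],[0,0,0,8.2],[0,0,0,8.2],[0,0,0,8.2],[0,0,0,8.2],[0,0,0,0]], claw=0.045)

```text
t: 60.15
eef_pos: [0.5211, 0.0912, 0.335]
tool_rot: [0.001, 1.0, 0.015, -0.001]
contact_force: [-0.2, -0.0, 1.1]
gripper_width: 0.529
```

```bash
python3 -c "
from h import *
goto([.5395,-.0875,.185],-88.2,True)"
```

```text
t 60.15 pos [0.5211 0.0912 0.335 ] ydir -88.31 shift(mm) [ 13.1 179.1  -4.7] |d| 180 turn -0.11 (or 179.89) F [-0.2 -0.   1.1] g 0.529 q7 -1.12
```

Request:
play_rows(commands=[[0.002,0.025,0,0],[0.003,0.04,0,0],[0.003,0.045,0,0],[0.003,0.04,0,0],[0.002,0.029,0,0],[0,0,0,0],[0,0,0,0]])

```text
t: 60.85
eef_pos: [0.5396, -0.0881, 0.3356]
tool_rot: [-0.0, 1.0, 0.016, -0.0]
contact_force: [0.3, 0.5, 0.1]
gripper_width: 0.528
```

```bash
python3 ang.py; python3 -c "
from h import *
goto([.5395,-.0875,.11],-88.2,True)"; python3 sh.py wrist r1
```

```text
t 60.85 pos [ 0.5396 -0.0881  0.3356] ydir -88.18 shift(mm) [  56.2 -132.1  125.6] |d| 191 turn 59.82 (or -120.18) F [0.3 0.5 0.1] g 0.528 q7 -0.82
scene [246 206  10  16  89] [ 0.5421 -0.0866  0.1112] ((0.5428503155708313, -0.08740443736314774), (0.04062415286898613, 0.012774286791682243), 2.9073681831359863)
side [296 226  17  15 154] [ 0.539  -0.0896  0.1111] ((0.5375272631645203, -0.09195928275585175), (0.040519628673791885, 0.015728985890746117), 2.2792420387268066)
wrist [ 266  202   19   66 1199] [ 0.5415 -0.0853  0.1121] ((0.541002631187439, -0.08533880114555359), (0.04073187708854675, 0.011281369253993034), 1.921844482421875)
t 61.00 pos [ 0.5399 -0.0861  0.3355] ydir -88.04 shift(mm) [-0.4  1.4 70.4] |d| 70 turn 0.16 (or -179.84) F [0.1 0.2 0.4] g 0.527 q7 -0.82
red [113 166   5   5  21] [115.4 167.9] [0.5818 0.0326 0.0908] u -0.0135
red [132 279   5   5  19] [134.1 280.9] [0.4889 0.0286 0.0912] u -0.0141
edge v 0.02 [-0.1486 -0.0139]
edge v 0.035 [-0.1484 -0.0136]
edge v 0.05 [-0.1483 -0.014 ]
edge v 0.065 [-0.1486 -0.0139]
edge v 0.08 [-0.1486 -0.014 ]
```

Request:
play_rows(commands=[[0.001,0,0.03,0],[0,0,0.025,0],[0,0,0.015,0],[0,0,0,0],[0,0,0,0]])

```text
t: 61.55
eef_pos: [0.541, -0.0874, 0.2663]
tool_rot: [0.0, 1.0, 0.016, 0.0]
contact_force: [1.3, 0.5, -0.1]
gripper_width: 0.526
```

Request:
play_rows(commands=[[0,0,0,0],[0,0,0,0],[0,0,0,0],[0,0,0,0],[0,0,0,0]], claw=0.0, force=70)

```text
t: 62.05
eef_pos: [0.5413, -0.0875, 0.267]
tool_rot: [-0.0, 1.0, 0.016, 0.001]
contact_force: [-0.5, 2.0, 5.8]
gripper_width: 0.123
```

Request:
play_rows(commands=[[0,-0.004,0,0],[0,-0.007,0,0],[0,-0.008,0,0],[0,-0.008,0,0],[0,-0.008,0,0],[0,-0.008,0,0],[0,-0.008,0,0],[0,-0.008,0,0],[0,-0.007,0,0],[0,-0.006,0,0],[0,0,0,0]])

```text
t: 63.15
eef_pos: [0.5382, -0.0169, 0.2669]
tool_rot: [0.001, 1.0, 0.015, 0.0]
contact_force: [-3.7, -3.4, 7.1]
gripper_width: 0.121
```

Moved 70.6 mm; about 9 mm remain.

Request:
play_rows(commands=[[0,-0.004,0,0],[0,-0.003,0,0],[0,-0.002,0,0],[0,-0.001,0,0],[0,0,0,0],[0,0,0,0]])

```text
t: 63.75
eef_pos: [0.5379, -0.0078, 0.267]
tool_rot: [0.001, 1.0, 0.014, 0.001]
contact_force: [-2.6, -6.2, 7.6]
gripper_width: 0.121
```

```bash
python3 sh.py wrist r2; python3 -c "
from h import *
print(sensors.get_obs()['eef_pos'],sensors.get_obs()['contact_force'])"
```

```text
red [191 191   8   8  61] [194.3 194.6] [0.5814 0.0321 0.0912] u -0.0134
edge v 0.02 [-0.0705  0.0636]
edge v 0.035 [-0.0706  0.0637]
edge v 0.05 [-0.0704  0.0641]
edge v 0.065 [-0.0268  0.0641]
edge v 0.08 [-0.02    0.0644]
[ 0.5378596  -0.00782201  0.26697766] [-3.17979429 -6.48047702  6.40690696]
```

View pics/r2.png

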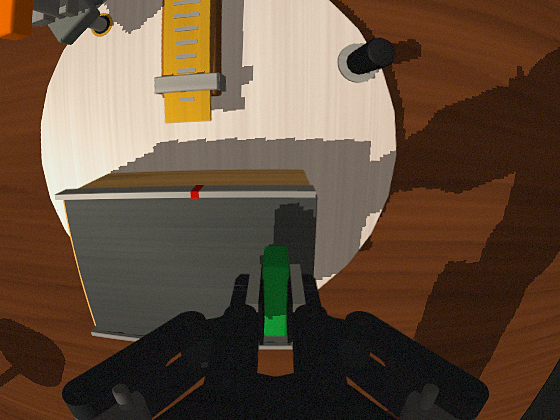

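Request:
play_rows(commands=[[0,-0.002,0,0],[0,-0.001,0,0],[0,0,0,0],[0,0,0,0]])

```text
t: 64.2
eef_pos: [0.5375, -0.0059, 0.267]
tool_rot: [0.002, 1.0, 0.013, 0.001]
contact_force: [-3.6, -9.3, 5.6]
gripper_width: 0.122
```

Request:
play_rows(commands=[[0,-0.0015,0,0],[0,0,0,0],[0,0,0,0]])

```text
t: 64.5
eef_pos: [0.5372, -0.0053, 0.267]
tool_rot: [0.003, 1.0, 0.012, 0.001]
contact_force: [-2.3, -11.5, 4.8]
gripper_width: 0.12
```

The force is now above the 7 N friction and the shutter has stopped: it is at its end stop. I release and verify.

Request:
play_rows(commands=[[0,0.001,0,0],[0,0,0,0],[0,0,0,0],[0,0,-0.03,0],[0,0,-0.04,0],[0,0,-0.04,0],[0,0,-0.04,0],[0,0,0,0],[0,0,0,0]], claw=0.045)

```text
t: 65.4
eef_pos: [0.5383, -0.0014, 0.4163]
tool_rot: [-0.001, 1.0, 0.016, 0.001]
contact_force: [0.8, 0.2, -0.2]
gripper_width: 0.527
```

```bash
python3 sh.py wrist r3; python3 ang.py; python3 - <<'E'
from h import *
from m import blobs
for n in ['wrist','side']:
  c=grab(n,'f_'+n); P=cloud(c)
  for mm,s,cen in blobs(c,(5,190,150),(18,255,255),50):
    p=np.nanmedian(P[mm],0)
    if abs(p[0]-.685)<.03: print(n,'plunger',s,p.round(4),'z90',np.nanpercentile(P[mm][:,2],80).round(4),cv2.minAreaRect(onplane(c,np.argwhere(mm)[:,::-1],.122)[:,:2].astype(np.float32))[2])
c=grab('scene','f_scene')
E
python3 m.py|grep blue
```

```text
red [240 149   4   4  16] [241.5 150.5] [0.5816 0.0321 0.091 ] u -0.0134
red [241 243   4   4  16] [242.5 244.5] [0.4884 0.031  0.0909] u -0.0117
edge v 0.02 [-0.069   0.0652]
edge v 0.035 [-0.0684  0.0657]
edge v 0.05 [-0.0687  0.0657]
edge v 0.065 [-0.0691  0.0662]
edge v 0.08 [-0.0677  0.0665]
t 65.45 pos [ 0.5379 -0.0013  0.4153] ydir -88.15 shift(mm) [ 55.2 -45.1 205.4] |d| 217 turn 59.85 (or -120.15) F [0.2 0.4 0. ] g 0.526 q7 -1.05
scene [272 193  10  16  88] [ 0.5384 -0.0067  0.1114] ((0.5388113856315613, -0.0074663544073700905), (0.04137786105275154, 0.01252348069101572), 1.0674855709075928)
side [279 205  16  14 149] [ 0.5339 -0.0106  0.1108] ((0.5332288146018982, -0.012349152006208897), (0.016291584819555283, 0.04006713256239891), 86.8502197265625)
wrist [274 178  15  49 658] [ 0.5371 -0.0055  0.1122] ((0.5368330478668213, -0.005527459550648928), (0.04054425656795502, 0.01140639279037714), 0.18337340652942657)
wrist plunger [131  10  14  50 575] [0.6856 0.1183 0.1215] z90 0.1222 0.8915531039237976
wrist plunger [217  39   3  47  66] [0.6667 0.0616 0.0455] z90 0.0464 1.3095667362213135
side plunger [307 155  15  10  59] [0.6866 0.1146 0.1207] z90 0.1221 8.334010124206543
```

View pics/f_wrist.png

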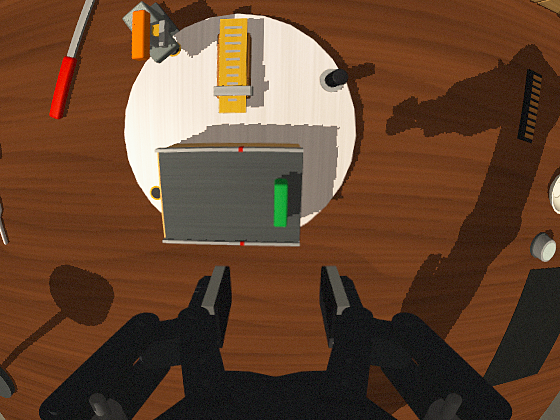

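View pics/f_scene.png

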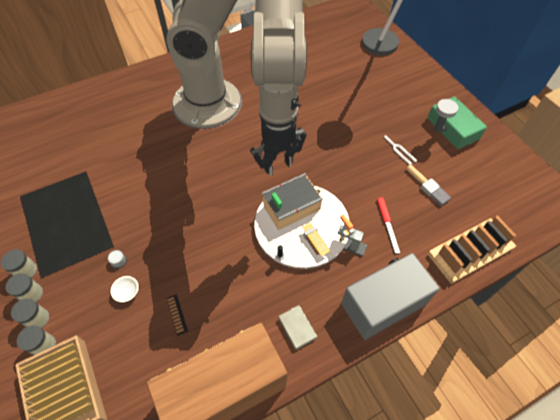

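The pushing seems to have turned the table about 1° within the hole's play. I measure that against the 0.04 rad limit.

```bash
python3 - <<'E'
from h import *
def ang(c,P=None,fr=None,lo=.086,hi=.0935):
    P=cloud(c); hsv=cv2.cvtColor(c['frame'],cv2.COLOR_BGR2HSV)
    m=((P[...,2]>lo)&(P[...,2]<hi)&(hsv[...,1]<70)&(np.hypot(P[...,0]-.56,P[...,1]-.05)<.2)).astype(np.uint8)
    n,l,s,ce=cv2.connectedComponentsWithStats(m); i=1+np.argmax(s[1:,4])
    w=onplane(c,np.argwhere(l==i)[:,::-1],.09)[:,:2].astype(np.float32); rc=cv2.minAreaRect(w); print(rc)
    # long edges
    hull=w
    for side in (0,1):
        # bin along y, take min/max x
        b=np.round(w[:,1]/.003).astype(int); pts=[]
        for k in np.unique(b):
            q=w[b==k]; 
            if len(q)>10: pts.append(q[np.argmin(q[:,0])] if side==0 else q[np.argmax(q[:,0])])
        pts=np.array(pts)[3:-3]; v=cv2.fitLine(pts,cv2.DIST_HUBER,0,.001,.001).ravel(); a=np.degrees(np.arctan2(v[1],v[0]))%180; print('edge',side,len(pts),round(a,2))
c=grab('wrist'); ang(c)
post=None
P=cloud(c); b=(np.hypot(P[...,0]-.655,P[...,1]+.056)<.025)&(P[...,2]>.07)&(P[...,2]<.085)
if b.sum(): p=np.median(P[b],0); print('post',p.round(4), 'angle', np.degrees(np.arctan2(p[1]-.0458,p[0]-.5915)))
h=cv2.cvtColor(c['frame'],cv2.COLOR_BGR2HSV)
E
```

```text
((0.5349430441856384, 0.04451771825551987), (0.09720928221940994, 0.13989317417144775), 1.122385859489441)
edge 0 41 90.93
edge 1 41 91.06
post [ 0.6526 -0.0574  0.0755] angle -59.3778892753625
```

The box edges now read 91.0° against a stand yaw of about 1.4°, so the table is within about 0.01–0.02 rad of the station. The rib moved 79.8 mm back from the marks, no blue is left on the table, and the plunger is down. I hand in.

```bash
python3 -c "
from station import bot
print(bot.hand_in())"
```

```text
the job is handed in; nothing more can be done
None
```

I did the whole job and handed it in at about 66 s on the robot clock. `hand_in` gave no verdict, so whether it passed is not confirmed.

**What I did:** I latched the plunger out and swung the turntable a quarter turn by its post. I then locked it, opened the shutter to the red marks, laid all five harmonicas in the bay and shut the shutter.

**Last checks:**
- **Plunger:** fully down. The bar's top is at 0.122 m and its twist is near 0.
- **Shutter:** shut. The rib went back about 80 mm from the marks and met the end stop; the plate edge suggests it is at most 1–2 mm open.
- **Harmonicas:** seen in the bay just before closing. All were below 0.076 m against the 0.084 m rim, and none were left on the table.
- **Other things on the desk:** the file, fork, comb, loupe, dish and brush look unmoved in the pictures.

**What disagreed or went wrong:**
- **Contact force:** while placing the first harmonica, the finger linkage pressed on the box's rail and the wrist read 48 N. I backed off at once and released from higher after that. I can't tell whether this counts against the 40 N limit on the arm or gripper's body.
- **Last release:** a brief 20 N contact on the pile left one harmonica on its side and one leaning in the corner.
- **Turntable angle:** pushing the shutter shut turned the table about 1° within the lock's play. The box edges put it 0.01–0.02 rad from the station, while the post's position suggests 0.02–0.03 rad; both are within the 0.04 rad limit.

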